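# Put the tealight holders away in the slant-front box

## Robot

A 7-joint arm with a two-finger parallel gripper is mounted at the origin on the work surface. World frame = base frame: x ahead of the robot, y to its left, z up, the work surface at z = 0. Lengths are in m, angles in rad, forces in N, time in s.
With the tool pointing down it reaches from about 0.4 to 0.875 m from the base axis. Payload 19.3 kg.
Tool frame: the origin (TCP) lies midway between the tips of the shut fingers; the grasp point (between the pads) lies bot.grip_point_offset behind it (bot.grip_point_offset is the distance from the TCP to the grasp point, in m); z points along the fingers, y is the direction in which the jaws open and shut (so a half turn about z gives the same grasp; the last joint's range is limited). The gripper opens to 85 mm and grips with 20 to 120 N. Pads are 22 mm wide; open, the fingers measure 114 mm over their backs; the gripper's body (76 mm by 85 mm) begins 54 mm behind the grasp point. The pads swing forward as they close: fully open they stand 13 mm farther back than shut.
Start: joints at [1.248, 0.521, -0.036, 1.599, 0.021, 1.021, -0.113], TCP at [0.156, -0.605, 0.203] pointing down, gripper open.
Joint ranges: [-2.91, 2.91], [-0.3, 2.13], [-1.5, 1.42], [0.17, 2.43], [-1.26, 4.41], [0.16, 1.93], [-2.52, 2.52]. Speed limits (rad/s): [1.89, 1.89, 2.39, 2.39, 3.01, 3.01, 3.01].

## Interface

Orientations are given as [roll, pitch, yaw] about the fixed x, y, z axes, in that order (R = Rz(yaw) Ry(pitch) Rx(roll)).
In Python, from workcell import bot gives the robot as it stands.
- The arm moves only by the tool servo_tool, never from a script. Its argument "rows" is a list that holds one entry, the list of rows, each a list of 6 numbers: the shift along the tool's x, y, z in cm, then the turn, a rotation vector about the tool's x, y, z in degrees. A call has 1 to 5 rows; each row shifts and turns the commanded pose from where the row before left it, along the tool's axes as they then stand; what a row does not reach is not made up. A row lasts 1/8 s, in which the tool goes at most 62.5 mm and 10.7 degrees, less where a joint would pass 70% of its speed; a pose out of reach is approached as far as the arm can. A call is refused whole if a number of a shift passes 6.25 or a number of a turn 10.7, either way. A call with a gripper value outside its range is refused whole. "grip" is the opening, from -1 (shut) to 1 (fully open), so that 0 is half open, set as the call begins (left out, the last holds). The fingers move at their own pace and stop on an object; "squeeze" is the grip in N (left out, the last holds). Time passes only in rows, so rows that do not move let the fingers close. It gives the time, the measured TCP pose, the force and the opening at its end, in the units of the state.
- bot.observe(): the state, without advancing time (a new reading comes with each control period).
- bot.grab_frame(name): name is "scene" or "top" or "wrist"; returns a dict with "image" (400x640x3 uint8, red, green, blue), "K" (3x3 intrinsics, pixels), "R" (3x3) and "t" (3): a world point X has camera coordinates R X + t; the wrist camera has in their place "mount" (4x4, takes a point from camera to tool coordinates, whose origin is the TCP and whose axes are the flange's). Camera axes: x right, y down, z forward; pixel columns grow to the right and rows downward; lengths in m; the calibration is good to about 2 mm. The wrist camera is an equidistant fisheye: a pixel r from the principal point sees the ray r / f radians off the axis. A picture is of the moment at which its call begins: read the wrist's pose just before it. There is no depth.
- bot.job_done(): hands the job in, once; it reports no verdict.
The state is a dict: "clock": time; "qpos": joint angles; "qd": joint speeds; "joint_efforts": joint torques, N m; "position": TCP position; "tool_rot": TCP orientation; "force": force on the tool from outside, world axes, zero at the start; "moment": the same for the moment, N m; "grip_width": finger opening in m.
Only numpy, scipy, OpenCV 4.12 (cv2) and the standard library are available. Lean on these libraries where they do the work, as an engineer would, in place of code of your own. Each camera call takes 0.05 s, during which the arm holds its last target.

## Task

Put all the glass tealight holders away in the slant-front pale oak box: first swing its wooden brace out until it clicks into its end detent, then pull the flap down by its bar until it rests on the brace, stand every holder upright on the box's inner floor, close the flap fully, and last fold the brace flat back along the front. The flap must never be down without the brace out beneath it, and leave the other things on the shelf where they are.

Things in the scene. Friction and masses are not known exactly. Their poses are not given: they have to be found in the camera images.
- bureau: Slant-front pale oak box, fixed, 320 mm wide (y), 137 deep. Origin on the shelf below the middle of the flap's hinge line; x points from the front into the box, z up. In mm: front apron x 0-12, 53 high; inner floor top z 40; inner room x 12-125, |y| < 150; back 128 high at |y| < 60, 170 beyond; 10 mm side cheeks, top sloping from z 52 at x 0 to 170 at x 118.
- box_floor (a point): Point on the box's inner floor, mid-width, 66 mm behind the hinge line (box frame 66, 0, 40 mm); its axes are the box's. Four holders fit in a row along y, 65 mm apart (y -97, -32, 32, 97 mm).
- flap_hinge (a point): Middle of the flap's hinge line (box frame 0, 0, 60 mm); the hinge runs along the box's y.
- flap (a joint): Flap angle, rad: 0 shut (leaning back 45 degrees over the box), 0.785 upright, 2.356 level towards the front, resting on the swung-out brace (2.56 if no brace). Falls shut before upright, falls open (damped) beyond. Oak board 320 x 10 mm thick, its mid-plane through the hinge; reaches 113 mm from the hinge at mid-width, 165 mm at |y| > 55; the bar spans this notch.
- flap_bar (a point): Middle of the flap's steel pull bar: 12 mm thick, 110 mm long along the box's y, 150 mm from the hinge line, 31 mm clear of the board's edge. Box frame: x = 150 cos(q + pi/4), z = 60 + 150 sin(q + pi/4) mm at flap angle q (shut 106, 0, 166; level -150, 0, 60).
- brace (a joint): Brace angle, rad: 0 folded along the box's front; 1.571 square out, seated against its stop by a spring detent (resists from 1.2 to 1.4, then snaps home; stays where left before 1.2). Turns clockwise seen from above as it grows, about a vertical pivot at box frame x -50, y 90 mm. Takes about 5 N near its end to swing out, 5 N to unseat.
- brace_tip (a point): Free end of the brace, mid-height (39 mm up), 140 mm from the pivot: box frame x = -50 - 140 sin q, y = 90 - 140 cos q mm at brace angle q. The brace is an oak bar 16 mm thick, 30 mm high (z 24 to 54), brass-tipped; folded, a gap of 42 mm lies between it and the box's front.
- platter: Flat grey river-stone platter, 204 x 166 mm, 14 mm thick, fixed, at one side of the box. Origin at the centre of its underside; x along its length. holder1 and holder2 stand on it, when present.
- cork_mat: Cork mat, 200 x 160 mm, 4 mm thick, fixed, at the other side of the box. Origin at the centre of its underside; x along its length. holder3 and holder4, when present, and the container stand on it.
- container: Bystander: smoky grey clip-lid container, 84 (own x) x 118 (own y) x 54 mm high, on the cork mat. Origin at the centre of its underside. Leave alone.
- spoon: Bystander: stainless soup spoon, 190 mm long, lying on the shelf in front of the box. Leave alone.
- ramp: Bystander: lime-green plastic ramp segment, 130 x 70 x 65 mm, origin at the centre of its underside. Leave alone.
- jam_jar: Bystander: amber jar, 66 mm in diameter, 95 mm high. Leave alone.
- pillar_candle: Bystander: cream pillar candle, 64 mm in diameter, 110 mm high. Leave alone.
- matchbox: Bystander: plain cardboard matchbox, 55 x 35 x 16 mm, lying on the shelf. Leave alone.
- holder1: Clear glass tealight holder with a white candle in it, a plain cup 50 mm in diameter and 32 mm high, about 0.12 kg; origin at the centre of its underside, z up. Starts on the platter; may be absent.
- holder2: Clear glass tealight holder with a white candle in it, a plain cup 50 mm in diameter and 32 mm high, about 0.12 kg; origin at the centre of its underside, z up. Starts on the platter; may be absent.
- holder3: Clear glass tealight holder with a white candle in it, a plain cup 50 mm in diameter and 32 mm high, about 0.12 kg; origin at the centre of its underside, z up. Starts on the cork mat; may be absent.
- holder4: Clear glass tealight holder with a white candle in it, a plain cup 50 mm in diameter and 32 mm high, about 0.12 kg; origin at the centre of its underside, z up. Starts on the cork mat; may be absent.
Not all that is in view belongs to the job. Leave any green look-alike of the holder3 alone.

How it is judged:
By the outcome, as a careful person would: the job done as asked, in the order asked, and still so for the second after the job is handed in, with the robot touching nothing.
Of holder1, holder2, holder3, holder4 only 2 to 4 are there at a start; the rules pass over those that are not, and their reading is None.
At some moment in a run one of holder1, holder2, holder3, holder4 may be knocked a few centimetres aside while the robot is not near it.
Once in a run the grip may slacken for a moment while it holds something.
It also fails if it takes over 210 s, if anything falls off the work surface, if the arm or the gripper's body presses on something with over 40 N, if the wrist force passes 120 N, or if a joint passes its speed limit or range.

## Working session

There is one attempt and no reset: what is moved stays moved. The work goes in short steps, Python scripts to look and compute and a tool call to move; the robot and the scene stay as the last step left them, time stands still between calls to the robot, and variables do not carry over. Pictures are saved under pics/ and viewed, and the job is handed in when it is done.

Besides the shell and the picture viewer there is one more tool, called after "Emit:" as name(argument=value, ...), one argument or row to a line, values as JSON. servo_tool: Moves the arm, as the interface text tells. Its arguments: {"type":"object","properties":{"rows":{"type":"array"},"grip":{"type":"number"},"squeeze":{"type":"number"}},"required":["rows"]}

```bash
ls; mkdir -p pics
python3 - <<'E'
from workcell import bot
import cv2,numpy as np
print(bot.observe(), bot.grip_point_offset)
for n in ("scene","top","wrist"):
    f=bot.grab_frame(n); cv2.imwrite(f"pics/{n}0.png",f["image"][:,:,::-1])
    print(n,{k:np.round(v,4).tolist() for k,v in f.items() if k!="image"})
E
```

```text
pics
{'clock': 0.0, 'qpos': array([ 1.24779078,  0.52200076, -0.03628111,  1.59997298,  0.02124535,
        1.02108669, -0.11281985]), 'qd': array([-0.0028057 , -0.0001818 ,  0.00020345, -0.00053322, -0.0005271 ,
        0.00113961,  0.00032171]), 'joint_efforts': array([ 1.18712655e-03, -9.27118349e+01,  1.98040478e+00, -3.69942069e+01,
        1.78493047e-02,  7.98778696e-03, -1.10998546e-04]), 'position': array([ 0.15616379, -0.60482097,  0.20284708]), 'tool_rot': array([-3.14051850e+00,  1.37469583e-04,  2.52758745e-01]), 'force': array([-0.04822283, -0.04943359,  0.70700684]), 'moment': array([0.02964711, 0.06433775, 0.00892311]), 'grip_width': 0.08551225874651382} 0.0187
scene {'K': [[392.9821, 0.0, 321.9516], [0.0, 392.9821, 202.4125], [0.0, 0.0, 1.0]], 'R': [[0.4762, 0.8793, -0.0115], [0.671, -0.3718, -0.6415], [-0.5683, 0.2978, -0.767]], 't': [-0.2702, -0.2426, 1.4172]}
top {'K': [[397.5487, 0.0, 316.481], [0.0, 397.5487, 201.3976], [0.0, 0.0, 1.0]], 'R': [[-0.0385, -0.9993, 0.0028], [-0.9753, 0.037, -0.2178], [0.2175, -0.0111, -0.976]], 't': [0.0698, 0.53, 1.0826]}
wrist {'K': [[309.7069, 0.0, 319.8263], [0.0, 309.7069, 203.3811], [0.0, 0.0, 1.0]], 'mount': [[0.0006, -0.9602, -0.2792, 0.0707], [1.0, 0.0006, 0.0001, 0.0011], [0.0001, -0.2792, 0.9602, -0.1712], [0.0, 0.0, 0.0, 1.0]]}
```

View pics/scene0.png

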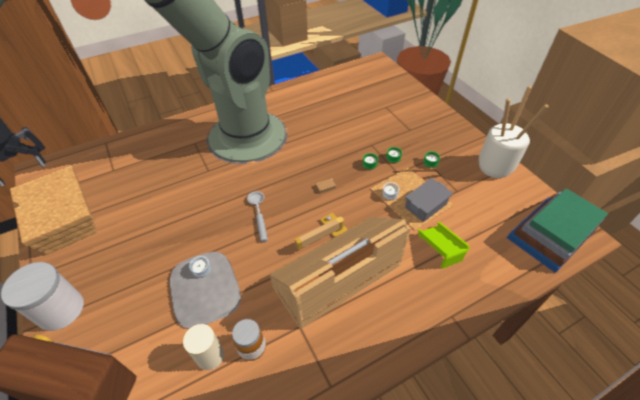

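View pics/top0.png

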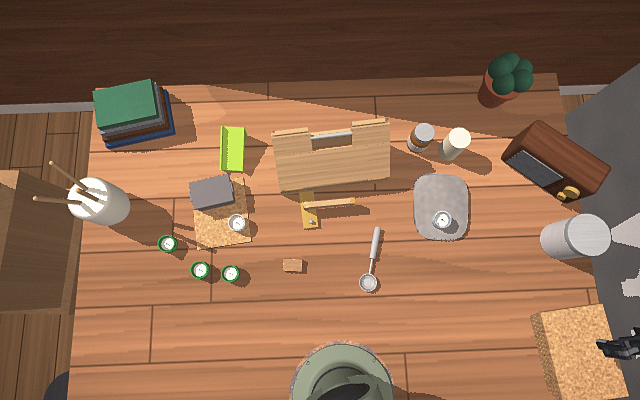

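View pics/wrist0.png

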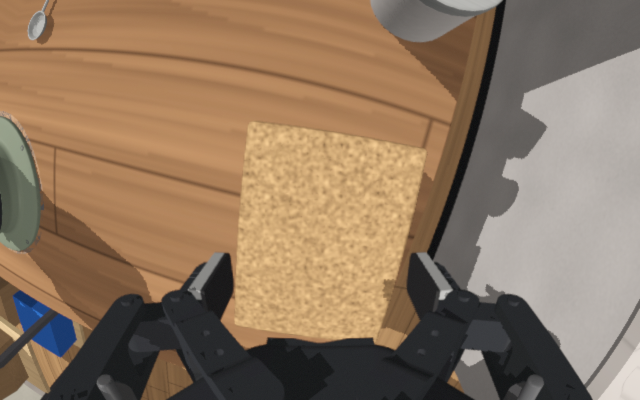

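Run:
```python
import cv2
a=cv2.imread('pics/top0.png')
c=a[110:290,180:480]; cv2.imwrite('pics/top0z.png',cv2.resize(c,None,fx=2.66,fy=2.66,interpolation=cv2.INTER_CUBIC))
a=cv2.imread('pics/scene0.png')
c=a[140:330,160:480]; cv2.imwrite('pics/scene0z.png',cv2.resize(c,None,fx=2.5,fy=2.5,interpolation=cv2.INTER_CUBIC))
```

```text
(no output)
```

View pics/top0z.png

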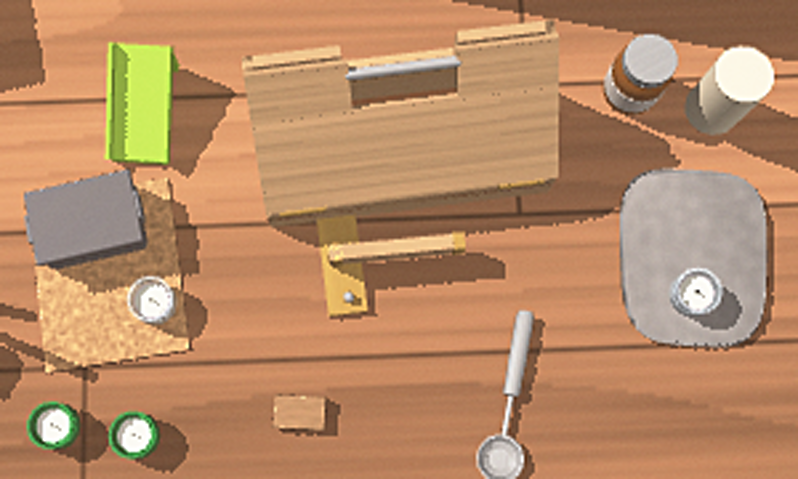

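View pics/scene0z.png

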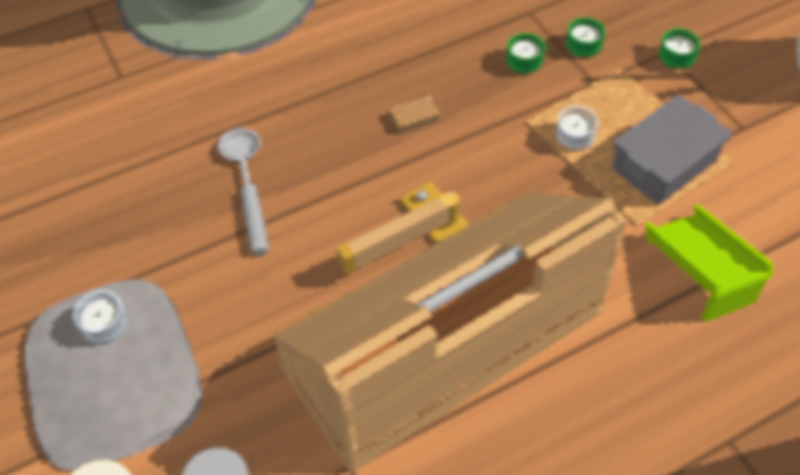

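```bash
cat > h.py <<'E'
import numpy as np,cv2,json
from scipy.optimize import least_squares
from scipy.spatial.transform import Rotation as Ro
def proj(f,X):
    c=np.atleast_2d(X)@f["R"].T+f["t"]; p=c@f["K"].T; return p[:,:2]/p[:,2:]
def ray(f,p,z):
    d=f["R"].T@np.linalg.solve(f["K"],[p[0],p[1],1.]); o=-f["R"].T@f["t"]
    return o+d*(z-o[2])/d[2]
def wray(f,st,p,z):
    Rw=Ro.from_euler('xyz',st["tool_rot"]).as_matrix(); M=f["mount"]
    u=(np.array(p,float)-f["K"][:2,2])/f["K"][0,0]; r=np.hypot(*u)
    d=np.array([u[0]/r*np.sin(r),u[1]/r*np.sin(r),np.cos(r)])
    o=st["position"]+Rw@M[:3,3]; d=Rw@M[:3,:3]@d
    return o+d*(z-o[2])/d[2]
E
cat > m.py <<'E'
from workcell import bot
from h import *
T=bot.grab_frame("top");S=bot.grab_frame("scene")
tz=lambda x,y:(x/2.66+180-.3,y/2.66+110-.3)
sz=lambda x,y:(x/2.5+160-.3,y/2.5+140-.3)
P=[(106,55,170),(106,-55,170),(-50,-50,54),(-3.5,160,63.5),(-3.5,-160,63.5),(113,160,180),(113,-160,180)]
TZ=[(347,73),(460,62),(465,240),(272,215),(557,178),(245,68),(555,35)]
P=np.array(P)/1e3
def W(v): 
    R=Ro.from_euler('z',v[2]).as_matrix(); return P@R.T+[v[0],v[1],0]
uv=np.array([tz(*p) for p in TZ])
r=least_squares(lambda v:(proj(T,W(v))-uv).ravel(),[.6,0,0],loss='soft_l1')
print(r.x,np.round(r.fun.reshape(-1,2),1))
print(np.round(proj(S,W(r.x)),0).tolist())
np.save('box.npy',r.x)
# scene check
for n,p in dict(barL=(520,252),barR=(425,305),brtip=(347,262)).items(): print(n,np.round(sz(*p)))
im=T["image"].astype(int)
def blob(f,c,rad,z):
    hsv=cv2.cvtColor(f["image"],cv2.COLOR_RGB2HSV); m=(hsv[...,2]>200)&(hsv[...,1]<25)
    yy,xx=np.nonzero(m); k=np.hypot(xx-c[0],yy-c[1])<rad
    q=(xx[k].mean(),yy[k].mean()); return q,k.sum(),ray(f,q,z)
print('mat',blob(T,(237,223),9,.004+.028)); print('plat',blob(T,(443,220),9,.014+.028))
print('mat',blob(S,(390,191),9,.004+.028)); print('plat',blob(S,(199,266),9,.014+.028))
for n,p,z in [('spoon tip',(523,312),.005),('brace pin',(335,252),.054),('jar',(650,60),.095),('candle',(743,75),.11),('matTR',(170,180),.004),('matBL',(47,372),.004),('matBR',(190,350),.004),('cont',(128,170),.054),('contB',(145,242),.054)]:
    print(n,ray(T,tz(*p),z))
E
python3 m.py
```

```text
[ 0.5845233  -0.0058434   0.08986526] [[ 0.9 -0.4]
 [-1.  -1.1]
 [-0.2 -1.9]
 [-2.   0.1]
 [ 0.7  0.4]
 [-0.4  2.4]
 [ 2.1  0.5]]
[[367.0, 240.0], [328.0, 262.0], [297.0, 242.0], [370.0, 217.0], [269.0, 274.0], [404.0, 219.0], [289.0, 286.0]]
barL [368. 240.]
barR [330. 262.]
brtip [298. 244.]
mat ((np.float64(238.17073170731706), np.float64(223.4878048780488)), np.int64(123), array([0.48117427, 0.27866184, 0.032     ]))
plat ((np.float64(443.05185185185184), np.float64(220.14814814814815)), np.int64(135), array([ 0.46671262, -0.31335985,  0.042     ]))
mat ((np.float64(389.30434782608694), np.float64(189.69565217391303)), np.int64(69), array([0.48789333, 0.27700713, 0.032     ]))
plat ((np.float64(198.24166666666667), np.float64(265.94166666666666)), np.int64(120), array([ 0.47365939, -0.31458205,  0.042     ]))
spoon tip [ 0.45971546 -0.12546598  0.005     ]
brace pin [0.52548378 0.08093858 0.054     ]
jar [ 0.71688426 -0.26863727  0.095     ]
candle [ 0.69011434 -0.36169878  0.11      ]
matTR [0.62783537 0.26802604 0.004     ]
matBL [0.4132595  0.40296967 0.004     ]
matBR [0.43153317 0.24567091 0.004     ]
cont [0.626291   0.30535111 0.054     ]
contB [0.54435976 0.28615969 0.054     ]
```

```bash
cat > plan.py <<'E'
# usage: python3 plan.py [b|w] x y z yaw ... in mm/deg(box or world); prints rows from present commanded(measured) pose
import sys
from workcell import bot
from h import *
bx=np.load('box.npy')
def b2w(x,y): 
    c,s=np.cos(bx[2]),np.sin(bx[2]); return bx[0]+(c*x-s*y)/1e3,bx[1]+(s*x+c*y)/1e3
def w2b(x,y):
    c,s=np.cos(bx[2]),np.sin(bx[2]); dx,dy=(x-bx[0])*1e3,(y-bx[1])*1e3; return c*dx+s*dy,-s*dx+c*dy
def show(st):
    p=st["position"]; print("t",round(st["clock"],2),"w",np.round(p*1e3,1),"box",np.round(w2b(p[0],p[1]),1),"rpy",np.round(np.degrees(st["tool_rot"]),1),"F",np.round(st["force"],1),"q",np.round(st["qpos"],2),"g",round(st["grip_width"]*1e3,1))
if __name__=="__main__":
    st=bot.observe(); show(st); a=sys.argv[1:]
    pos=st["position"].copy(); R=Ro.from_euler('xyz',st["tool_rot"])
    i=0
    while i<len(a):
        fr=a[i];x,y,z,yaw=map(float,a[i+1:i+5]);vm=float(a[i+5]);i+=6   # vm mm per row
        if fr=='b': wx,wy=b2w(x,y);yw=np.radians(yaw)+bx[2]
        else: wx,wy=x/1e3,y/1e3;yw=np.radians(yaw)
        tgt=np.array([wx,wy,z/1e3]); Rt=Ro.from_euler('xyz',[np.pi,0,yw])
        rv=(R.inv()*Rt).as_rotvec(degrees=True)
        n=int(max(1,np.ceil(np.linalg.norm(tgt-pos)*1e3/vm),np.ceil(np.linalg.norm(rv)/10)))
        print("->",fr,x,y,z,yaw,"n",n)
        step=Ro.from_rotvec(rv/n,degrees=True); d=(tgt-pos)/n; rows=[]
        for k in range(n):
            rows.append([round(v,2)+0. for v in list(R.inv().apply(d)*100)+list(rv/n)]); R=R*step
        print("  "+(f"{n} x "+str(rows[0]) if all(np.allclose(r,rows[0],atol=.011) for r in rows) else "\n  ".join(map(str,rows))))
        pos=tgt; R=Rt
E
python3 plan.py w 300 -420 300 5.15 60 w 450 -100 300 5.15 60 b -24 -30 150 0 60 b -24 -30 25 0 30
```

```text
t 0.25 w [ 156.3 -605.   203.1] box [-480.3 -558.3] rpy [-180.     0.    14.5] F [-0.3  0.6  0.4] q [ 1.25  0.52 -0.04  1.6   0.02  1.02 -0.11] g 85.5
-> w 300.0 -420.0 300.0 5.15 n 5
  [np.float64(3.71), np.float64(-2.86), np.float64(-1.94), np.float64(-0.01), np.float64(0.0), np.float64(1.87)]
  [np.float64(3.61), np.float64(-2.98), np.float64(-1.94), np.float64(-0.01), np.float64(0.0), np.float64(1.87)]
  [np.float64(3.51), np.float64(-3.1), np.float64(-1.94), np.float64(-0.01), np.float64(0.0), np.float64(1.87)]
  [np.float64(3.41), np.float64(-3.21), np.float64(-1.94), np.float64(-0.01), np.float64(0.0), np.float64(1.87)]
  [np.float64(3.31), np.float64(-3.32), np.float64(-1.94), np.float64(-0.01), np.float64(0.0), np.float64(1.87)]
-> w 450.0 -100.0 300.0 5.15 n 6
  6 x [np.float64(2.97), np.float64(-5.09), np.float64(0.0), np.float64(0.0), np.float64(0.0), np.float64(0.0)]
-> b -24.0 -30.0 150.0 0.0 n 4
  4 x [np.float64(2.96), np.float64(-1.29), np.float64(3.75), np.float64(0.0), np.float64(0.0), np.float64(0.0)]
-> b -24.0 -30.0 25.0 0.0 n 5
  5 x [np.float64(0.0), np.float64(0.0), np.float64(2.5), np.float64(0.0), np.float64(0.0), np.float64(0.0)]
```

Emit:
servo_tool(
  rows=[
    [[3.7,-2.9,-2,0,0,1.9],[3.6,-3,-2,0,0,1.9],[3.5,-3.1,-2,0,0,1.9],[3.4,-3.2,-1.9,0,0,1.9],[3.3,-3.3,-1.9,0,0,1.8]],
  ],
  grip=-1,
)

```text
clock: 0.88
position: [0.3004, -0.4188, 0.3021]
tool_rot: [3.141, -0.0, 0.088]
force: [0.4, -0.8, 0.3]
grip_width: -0.0001
```

Emit:
servo_tool(
  rows=[
    [[3,-5.1,0,0,0,0],[3,-5.1,0,0,0,0],[3,-5.1,0,0,0,0],[3,-5.1,0,0,0,0],[3,-5.1,0,0,0,0]],
  ],
)

```text
clock: 1.5
position: [0.427, -0.1511, 0.3016]
tool_rot: [3.141, -0.0, 0.088]
force: [0.9, -0.3, -0.6]
grip_width: 0.0001
```

```bash
python3 plan.py  b -24 -30 150 0 60 b -24 -30 25 0 30
python3 - <<'E'
from workcell import bot
import cv2
f=bot.grab_frame("wrist"); cv2.imwrite("pics/w1.png",f["image"][:,:,::-1])
E
```

```text
t 1.5 w [ 427.  -151.1  301.6] box [-170.  -130.6] rpy [180.   -0.    5.1] F [ 0.9 -0.3 -0.6] q [ 0.48  0.15 -0.3   1.88  0.05  1.11 -1.33] g 0.1
-> b -24.0 -30.0 150.0 0.0 n 4
  4 x [np.float64(3.64), np.float64(-2.52), np.float64(3.79), np.float64(0.01), np.float64(-0.01), np.float64(-0.02)]
-> b -24.0 -30.0 25.0 0.0 n 5
  5 x [np.float64(0.0), np.float64(0.0), np.float64(2.5), np.float64(0.0), np.float64(0.0), np.float64(0.0)]
```

View pics/w1.png

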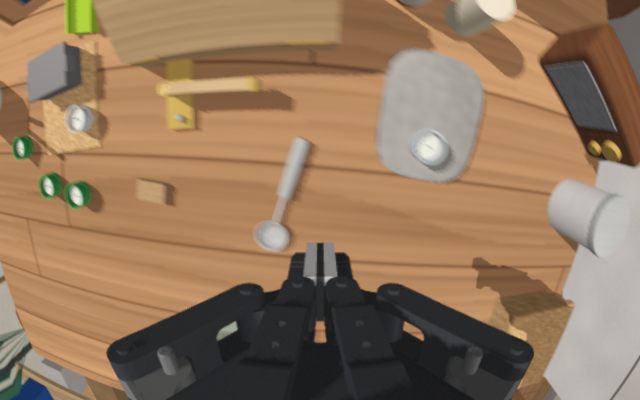

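Run:
```python
from workcell import bot
from plan import *
st=bot.observe(); f=bot.grab_frame("wrist")
im=f["image"]; cv2.imwrite("pics/w1z.png",cv2.resize(im[20:180,30:350],None,fx=2.5,fy=2.5,interpolation=cv2.INTER_CUBIC)[:,:,::-1])
for n,p,z in [('tip',(259,84),.054),('pivot',(166,88),.054),('hingeR',(340,43),.06),('hm',(79,119),.034),('hp',(430,148),.044),('spoontip',(305,141),.006)]:
    w=wray(f,st,p,z); print(n,np.round(w*1e3),np.round(w2b(w[0],w[1])))
```

```text
tip [538. -52.  54.] [-50. -42.]
pivot [531.  88.  54.] [-45.  99.]
hingeR [ 602. -155.   60.] [   4. -150.]
hm [487. 286.  34.] [-71. 299.]
hp [ 475. -300.   44.] [-135. -283.]
spoontip [ 461. -119.    6.] [-133. -102.]
```

View pics/w1z.png

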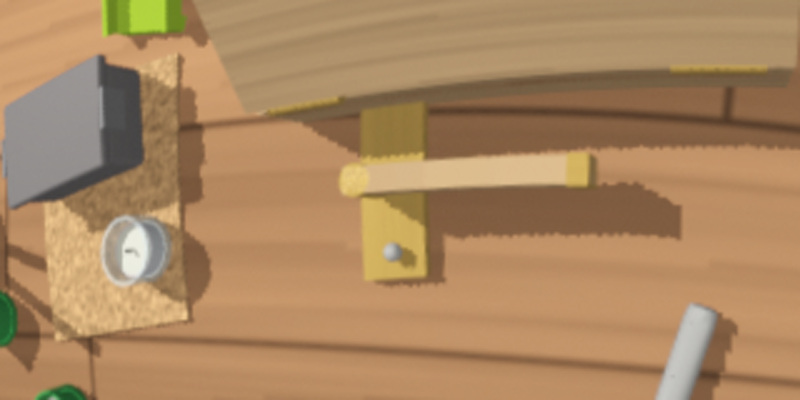

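```bash
python3 - <<'E'
from workcell import bot
from plan import *
st=bot.observe();show(st); f=bot.grab_frame("wrist")
im=f["image"]; cv2.imwrite("pics/w1b.png",im[:,:,::-1])
for n,p,z in [('tip',(266,88),.054),('pivot',(171,92),.054)]:
    w=wray(f,st,p,z); print(n,np.round(w*1e3),np.round(w2b(w[0],w[1])))
E
python3 plan.py  b -24 -30 150 0 60 b -24 -30 25 0 30
```

```text
t 1.6 w [ 428.5 -147.6  301.6] box [-168.1 -127.2] rpy [-1.799e+02 -1.000e-01  5.500e+00] F [-1.3 -1.5 -1.1] q [ 0.47  0.15 -0.3   1.88  0.05  1.11 -1.33] g 0.1
tip [532. -66.  54.] [-58. -55.]
pivot [523.  76.  54.] [-54.  87.]
t 1.65 w [ 427.3 -150.5  301.5] box [-169.5 -130. ] rpy [-180.    -0.     5.4] F [ 0.5 -0.4 -1. ] q [ 0.47  0.15 -0.3   1.88  0.05  1.11 -1.32] g -0.0
-> b -24.0 -30.0 150.0 0.0 n 4
  [np.float64(3.65), np.float64(-2.48), np.float64(3.79), np.float64(0.0), np.float64(-0.01), np.float64(0.05)]
  [np.float64(3.64), np.float64(-2.49), np.float64(3.79), np.float64(0.0), np.float64(-0.01), np.float64(0.05)]
  [np.float64(3.64), np.float64(-2.49), np.float64(3.79), np.float64(0.0), np.float64(-0.01), np.float64(0.05)]
  [np.float64(3.64), np.float64(-2.5), np.float64(3.79), np.float64(0.0), np.float64(-0.01), np.float64(0.05)]
-> b -24.0 -30.0 25.0 0.0 n 5
  5 x [np.float64(0.0), np.float64(0.0), np.float64(2.5), np.float64(0.0), np.float64(0.0), np.float64(0.0)]
```

View pics/w1b.png

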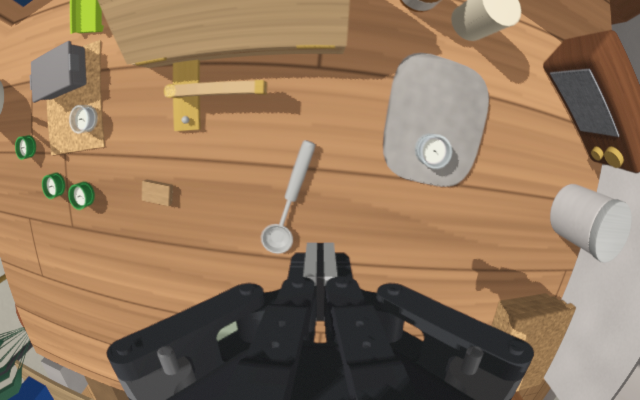

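Emit:
servo_tool(
  rows=[
    [[3.6,-2.5,3.8,0,0,0],[3.6,-2.5,3.8,0,0,0],[3.6,-2.5,3.8,0,0,0],[3.6,-2.5,3.8,0,0,0],[0,0,0,0,0,0]],
  ],
)

```text
clock: 2.28
position: [0.5608, -0.039, 0.146]
tool_rot: [-3.14, 0.004, 0.091]
force: [-0.8, -0.3, -0.3]
grip_width: 0.0
```

```bash
python3 - <<'E'
from workcell import bot
from plan import *
for k in range(3): st=bot.observe();show(st); f=bot.grab_frame("wrist")
im=f["image"]; cv2.imwrite("pics/w2.png",im[:,:,::-1])
E
python3 plan.py  b -24 -30 25 0 30
```

```text
t 2.27 w [560.8 -39.  146. ] box [-26.6 -30.9] rpy [-179.9    0.3    5.2] F [-0.8 -0.3 -0.3] q [ 0.2   0.51 -0.33  1.81  0.21  0.86 -1.7 ] g 0.0
t 2.33 w [560.6 -40.6 147.7] box [-27.  -32.5] rpy [-180.     0.2    5.1] F [-0.9 -1.4  0.6] q [ 0.21  0.51 -0.33  1.81  0.21  0.86 -1.7 ] g 0.0
t 2.38 w [560.6 -41.5 148.9] box [-27.  -33.4] rpy [1.8e+02 1.0e-01 5.0e+00] F [-0.6 -0.2  0.9] q [ 0.21  0.5  -0.33  1.81  0.21  0.86 -1.7 ] g 0.2
t 2.42 w [560.8 -41.9 149.7] box [-26.9 -33.8] rpy [180.   0.   5.] F [-0.9  0.1  0.5] q [ 0.21  0.5  -0.33  1.81  0.21  0.86 -1.7 ] g 0.5
-> b -24.0 -30.0 25.0 0.0 n 5
  5 x [np.float64(0.06), np.float64(-0.08), np.float64(2.49), np.float64(0.01), np.float64(0.0), np.float64(-0.03)]
```

View pics/w2.png

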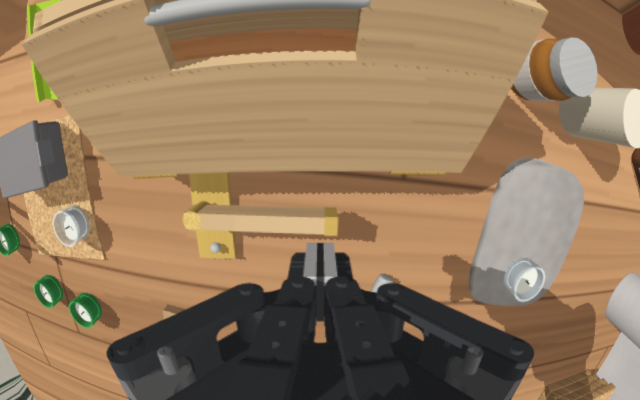

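Run:
```python
from workcell import bot
from plan import *
st=bot.observe();show(st);f=bot.grab_frame("wrist")
im=f["image"]; cv2.imwrite("pics/w2b.png",im[:,:,::-1])
for n,p,z in [('tip',(337,222),.054),('pivot',(190,220),.054),('hingeR',(462,174),.0635),('hingeL',(122,178),.0635),('barL',(146,20),.166),('barR',(369,5),.166),('hm',(70,226),.034),('hp',(526,280),.044)]:
    w=wray(f,st,p,z); print(n,np.round(w*1e3),np.round(w2b(w[0],w[1])))
```

```text
t 2.42 w [560.8 -41.9 149.7] box [-26.9 -33.8] rpy [180.   0.   5.] F [-0.9  0.1  0.5] q [ 0.21  0.5  -0.33  1.81  0.21  0.86 -1.7 ] g 0.5
tip [538. -61.  54.] [-51. -51.]
pivot [526.  80.  54.] [-50.  91.]
hingeR [ 596. -170.   64.] [  -3. -164.]
hingeL [566. 152.  64.] [ -4. 159.]
barL [684.  64. 166.] [105.  61.]
barR [692. -56. 166.] [103. -60.]
hm [490. 273.  34.] [-69. 286.]
hp [ 475. -306.   44.] [-136. -290.]
```

Box pose confirmed within 2 mm by the wrist view (brace tip at −51, −51; hinge corners fit). Lower into the gap.

Emit:
servo_tool(
  rows=[
    [[0.1,-0.1,2.5,0,0,0],[0.1,-0.1,2.5,0,0,0],[0,-0.1,2.5,0,0,0],[0,-0.1,2.5,0,0,0],[0,0,2.5,0,0,0]],
  ],
)

```text
clock: 3.1
position: [0.563, -0.0378, 0.025]
tool_rot: [3.141, -0.002, 0.087]
force: [-0.0, 0.8, 0.1]
grip_width: -0.0001
```

Run:
```python
from plan import *
show(bot.observe())
# arc: finger centre offset from brace centre line 8+r, r~15, at L=118 from pivot
for q in np.radians([0,15,30,45,60,75,90]):
    r=abs(np.cos(q))*11+abs(np.sin(q))*14.5
    L=115
    print(round(np.degrees(q)),np.round([-50-L*np.sin(q)+(8+r)*np.cos(q), 90-L*np.cos(q)-(8+r)*np.sin(q)],1))
```

```text
t 3.1 w [563.  -37.8  25. ] box [-24.3 -29.9] rpy [ 1.8e+02 -1.0e-01  5.0e+00] F [-0.   0.8  0.1] q [ 0.15  0.69 -0.27  1.88  0.3   0.61 -1.79] g -0.1
0 [-31. -25.]
15 [-58.1 -26.9]
30 [-86. -22.]
45 [-112.9   -9.7]
60 [-136.6    9.9]
75 [-154.6   36.2]
90 [-165.    67.5]
```

Emit:
servo_tool(
  rows=[
    [[-1.7,-0.1,0,0,0,0],[-1.7,-0.2,0,0,0,0],[-1.4,-0.2,0,0,0,0],[-1.4,-0.3,0,0,0,0]],
  ],
)

```text
clock: 3.6
position: [0.5005, -0.0341, 0.0253]
tool_rot: [3.142, -0.002, 0.088]
force: [1.9, 2.3, 6.3]
grip_width: -0.0002
```

Emit:
servo_tool(
  rows=[
    [[-1.4,-0.6,0,0,0,0],[-1.3,-0.6,0,0,0,0],[-1.2,-1,0,0,0,0],[-1.2,-1,0,0,0,0]],
  ],
)

```text
clock: 4.1
position: [0.4474, -0.0061, 0.0253]
tool_rot: [-3.141, -0.003, 0.088]
force: [4.5, 2.6, 8.8]
grip_width: 0.0001
```

Emit:
servo_tool(
  rows=[
    [[-0.9,-1.3,0,0,0,0],[-0.9,-1.3,0,0,0,0],[-0.5,-1.5,0,0,0,0],[-0.5,-1.6,0,0,0,0],[0,0,0,0,0,0]],
  ],
)

```text
clock: 4.72
position: [0.4141, 0.0488, 0.0255]
tool_rot: [-3.141, -0.003, 0.09]
force: [-2.4, 1.1, 22.9]
grip_width: -0.0001
```

```bash
cat > snap.py <<'E'
import sys
from plan import *
n,cam=sys.argv[1],sys.argv[2]
st=bot.observe();show(st)
f=bot.grab_frame(cam);im=f["image"]
if len(sys.argv)>3:
    x0,y0,x1,y1=map(int,sys.argv[3:7]); s=min(800/(x1-x0),600/(y1-y0)); im=cv2.resize(im[y0:y1,x0:x1],None,fx=s,fy=s,interpolation=cv2.INTER_CUBIC); print('scale',s)
cv2.imwrite(f"pics/{n}.png",im[:,:,::-1])
E
python3 snap.py t2 top 180 80 480 290; python3 snap.py w3 wrist
```

```text
t 4.72 w [414.1  48.8  25.5] box [-164.8   69.8] rpy [-1.8e+02 -1.0e-01  5.2e+00] F [-2.4  1.1 22.9] q [-0.08  0.53 -0.22  2.25  0.31  0.38 -2.05] g -0.1
scale 2.6666666666666665
t 4.78 w [414.2  48.4  25.5] box [-164.8   69.3] rpy [-1.8e+02 -1.0e-01  5.1e+00] F [-2.1  0.8 23.9] q [-0.08  0.53 -0.22  2.25  0.31  0.38 -2.05] g 0.4
```

View pics/t2.png

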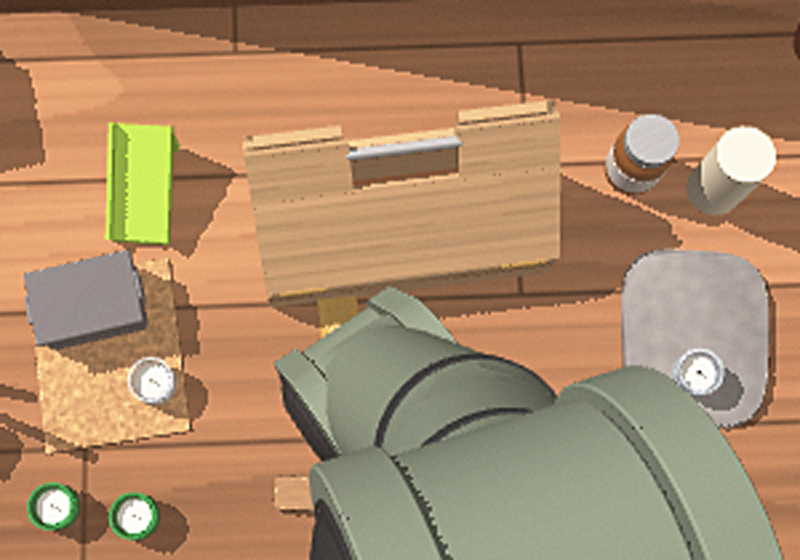

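View pics/w3.png

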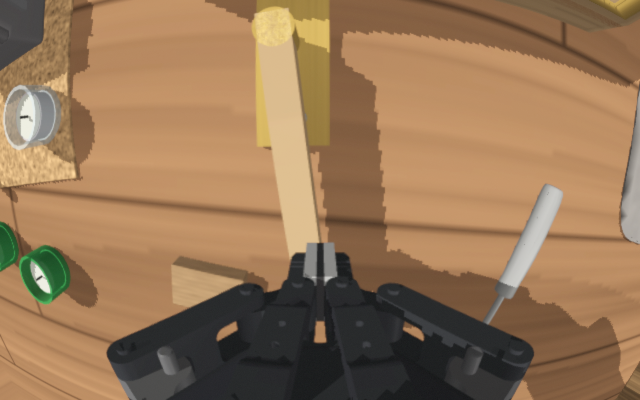

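Run:
```python
from plan import *
st=bot.observe();show(st);f=bot.grab_frame("wrist")
for n,p in [('pivot',(272,27)),('L1',(257,60)),('L2',(290,250)),('R1',(296,60)),('R2',(320,235))]:
    w=wray(f,st,p,.054); print(n,np.round(w2b(w[0],w[1]),1))
```

```text
t 4.83 w [414.2  48.2  25.5] box [-164.7   69.1] rpy [-1.8e+02 -1.0e-01  5.1e+00] F [-2.1  1.8 25.2] q [-0.08  0.53 -0.22  2.25  0.31  0.38 -2.05] g 0.0
pivot [-51.1  89.9]
L1 [-67.   96.7]
L2 [-160.   83.]
R1 [-67.8  78.7]
R2 [-151.7   67.8]
```

Emit:
servo_tool(
  rows=[
    [[0,0,-0.3,0,0,0],[0,0,0,0,0,0]],
  ],
)

```text
clock: 5.12
position: [0.4135, 0.0475, 0.0277]
tool_rot: [3.141, -0.0, 0.088]
force: [0.1, -0.3, -0.1]
grip_width: 0.0001
```

Emit:
servo_tool(
  rows=[
    [[0,-0.5,0,0,0,0],[0,-0.5,0,0,0,0],[0,0,0,0,0,0]],
  ],
)

```text
clock: 5.5
position: [0.4126, 0.0583, 0.0273]
tool_rot: [-3.141, 0.0, 0.09]
force: [-0.1, 0.5, 0.3]
grip_width: 0.0001
```

```bash
python3 snap.py w4 wrist
```

```text
t 5.5 w [412.6  58.3  27.3] box [-165.4   79.3] rpy [-180.     0.     5.1] F [-0.1  0.5  0.3] q [-0.1   0.53 -0.23  2.25  0.31  0.39 -2.06] g 0.1
```

View pics/w4.png

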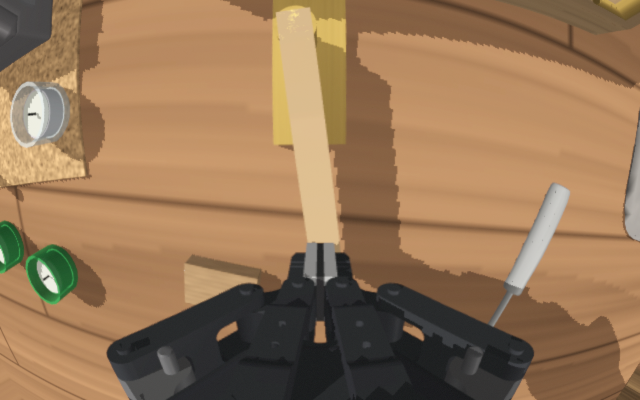

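```bash
python3 snap.py s2 scene 160 140 480 330
python3 - <<'E'
from plan import *
st=bot.observe();f=bot.grab_frame("wrist")
for n,p in [('pivot',(296,22)),('L1',(281,60)),('L2',(310,243)),('R1',(320,60)),('R2',(339,240))]:
    w=wray(f,st,p,.054); print(n,np.round(w2b(w[0],w[1]),1))
def wproj(X):
    Rw=Ro.from_euler('xyz',st["tool_rot"]).as_matrix();M=f["mount"]
    c=M[:3,:3].T@(Rw.T@(X-st["position"])-M[:3,3]); th=np.arctan2(np.hypot(c[0],c[1]),c[2]); u=c[:2]/np.hypot(c[0],c[1])*th*f["K"][0,0]+f["K"][:2,2]; return u
for X in [(-189,71,54),(-180,72,54),(-165,79,28)]:
    x,y=b2w(X[0],X[1]); print(X,wproj(np.array([x,y,X[2]/1e3])))
E
```

```text
t 5.55 w [412.6  58.   27.3] box [-165.5   79. ] rpy [-180.     0.     5.1] F [ 0.6 -0.7  0.3] q [-0.1   0.53 -0.23  2.25  0.31  0.39 -2.06] g -0.4
scale 2.5
pivot [-49.3  88.6]
L1 [-67.9  95.4]
L2 [-157.5   82.6]
R1 [-68.3  77.5]
R2 [-155.9   67.9]
(-189, 71, 54) [331.86552146 295.02778431]
(-180, 72, 54) [330.28911545 281.14329349]
(-165, 79, 28) [317.49456018 237.12079666]
```

View pics/s2.png

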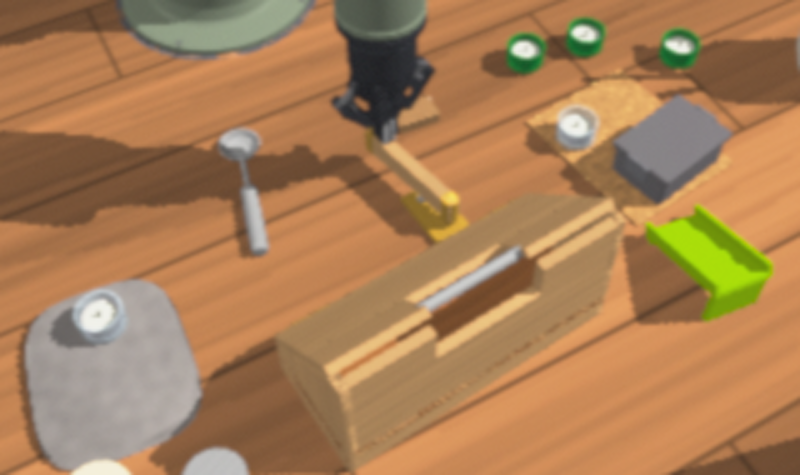

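Emit:
servo_tool(
  rows=[
    [[0,0,-2,0,0,0],[0,0,-2,0,0,0],[0,0,-2,0,0,0],[0,0,-2,0,0,0],[0,0,-2,0,0,0]],
  ],
)

```text
clock: 6.28
position: [0.4126, 0.0575, 0.1281]
tool_rot: [3.142, 0.0, 0.088]
force: [-0.5, -0.3, -0.5]
grip_width: 0.0
```

```bash
python3 snap.py s3 scene 160 140 480 330; python3 snap.py w5 wrist
```

```text
t 6.28 w [412.6  57.5 128.1] box [-165.5   78.5] rpy [180.    0.    5.1] F [-0.5 -0.3 -0.5] q [-0.    0.33 -0.34  2.18  0.18  0.65 -1.94] g 0.0
scale 2.5
t 6.33 w [413.6  57.7 130. ] box [-164.6   78.7] rpy [-1.8e+02 -1.0e-01  5.1e+00] F [2.9 0.9 3.2] q [-0.    0.33 -0.34  2.18  0.17  0.66 -1.94] g -0.0
```

View pics/s3.png

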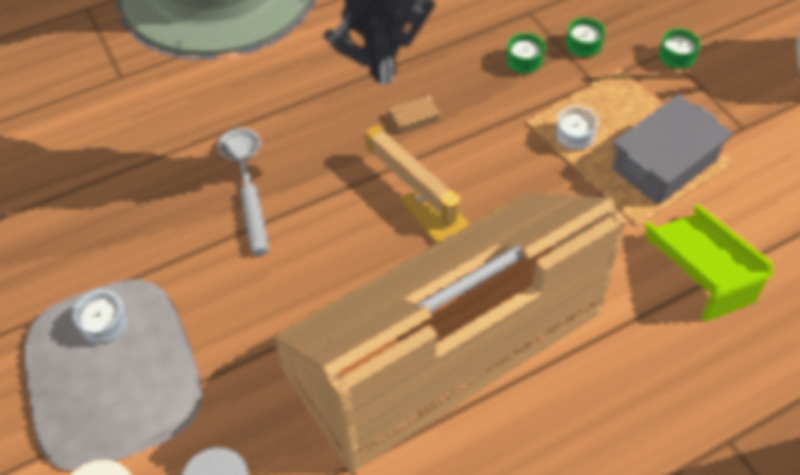

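View pics/w5.png

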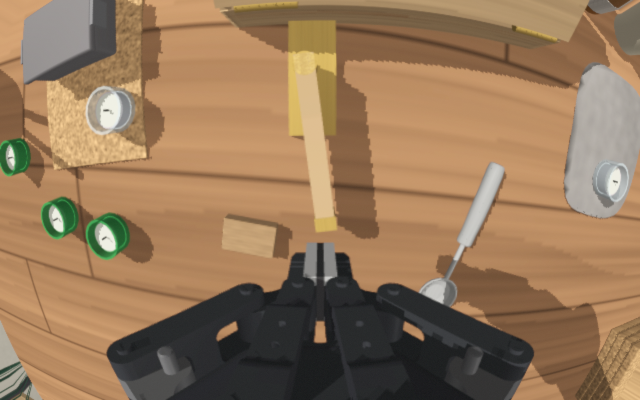

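```bash
python3 snap.py t5 top 230 130 430 290;python3 - <<'E'
from plan import *
for k in range(3):
  st=bot.observe();f=bot.grab_frame("wrist")
cv2.imwrite('pics/w6.png',f["image"][40:260,250:400,::-1].repeat(2,0).repeat(2,1)); show(st)
im=f["image"].astype(int)
E
```

```text
t 6.38 w [413.6  57.7 128.9] box [-164.5   78.6] rpy [-180.    -0.2    5.1] F [-0.1  0.3 -0.3] q [-0.    0.33 -0.34  2.18  0.18  0.65 -1.94] g -0.2
scale 3.75
t 6.53 w [412.6  57.5 127. ] box [-165.6   78.5] rpy [180.    0.    5.1] F [-0.9  0.3 -0.7] q [-0.    0.33 -0.33  2.18  0.18  0.65 -1.94] g 0.1
```

View pics/w6.png

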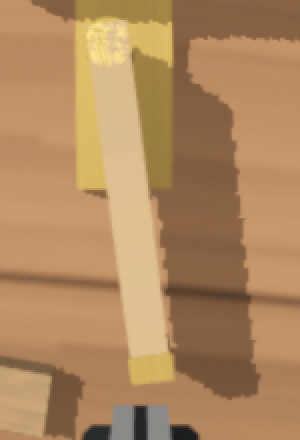

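View pics/t5.png

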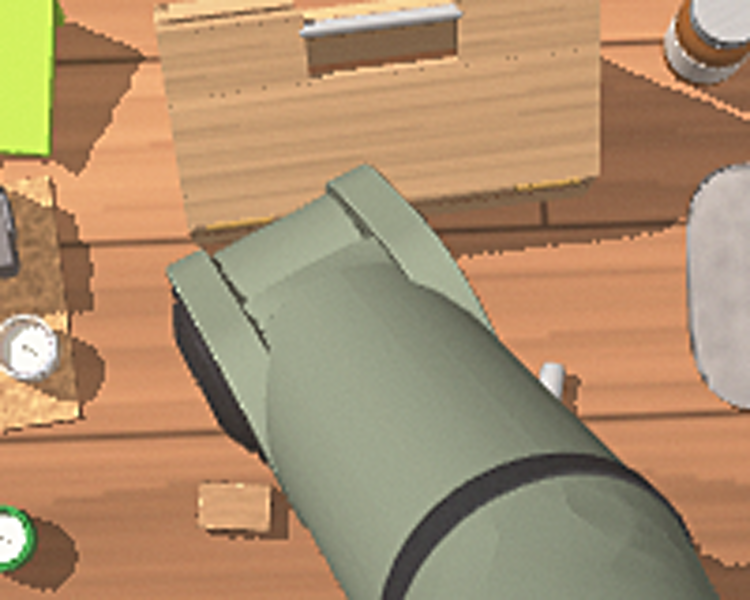

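Run:
```python
from plan import *
st=bot.observe();f=bot.grab_frame("wrist");show(st)
c=lambda x,y:(x/2+250-.25,y/2+40-.25)
for n,p in [('pivot',c(108,42)),('L1',c(90,68)),('L2',c(131,383)),('R1',c(131,66)),('R2',c(174,380)),('plateBL',c(76,188)),('plateBR',c(172,188))]:
    w=wray(f,st,p,.054 if 'pl' not in n else .003); print(n,np.round(w2b(w[0],w[1]),1))
```

```text
t 6.58 w [412.4  57.5 126.8] box [-165.8   78.6] rpy [1.8e+02 1.0e-01 5.1e+00] F [ 0.2  0.1 -0.9] q [-0.    0.33 -0.33  2.18  0.18  0.65 -1.94] g -0.3
pivot [-51.   89.8]
L1 [-61.4  96.8]
L2 [-190.4   81.3]
R1 [-60.8  80.9]
R2 [-189.    63.2]
plateBL [-111.9  107.8]
plateBR [-112.1   62.3]
```

```bash
python3 plan.py b -160 76 70 0 30 b -160 76 16 0 20
```

```text
t 6.62 w [412.4  57.6 126.8] box [-165.8   78.7] rpy [1.8e+02 1.0e-01 5.1e+00] F [0.1 0.2 0. ] q [-0.    0.33 -0.33  2.18  0.18  0.65 -1.94] g 0.1
-> b -160.0 76.0 70.0 0.0 n 2
  2 x [np.float64(0.29), np.float64(0.13), np.float64(2.84), np.float64(0.0), np.float64(0.03), np.float64(-0.03)]
-> b -160.0 76.0 16.0 0.0 n 3
  3 x [np.float64(0.0), np.float64(0.0), np.float64(1.8), np.float64(0.0), np.float64(0.0), np.float64(0.0)]
```

Emit:
servo_tool(
  rows=[
    [[0.3,0.1,1.8,0,0,0],[0.3,0.1,1.8,0,0,0],[0,0,0,0,0,0],[0,0,0,0,0,0]],
  ],
  grip=0,
)

```text
clock: 7.12
position: [0.4188, 0.0564, 0.0916]
tool_rot: [-3.142, 0.0, 0.089]
force: [-0.4, 0.9, 0.4]
grip_width: 0.0432
```

Emit:
servo_tool(
  rows=[
    [[0,0,1.9,0,0,0],[0,0,1.9,0,0,0],[0,0,1.9,0,0,0],[0,0,1.8,0,0,0],[0,0,0,0,0,0]],
  ],
)

```text
clock: 7.75
position: [0.4185, 0.0563, 0.0162]
tool_rot: [3.141, 0.001, 0.089]
force: [-0.2, -0.1, -0.7]
grip_width: 0.0429
```

```bash
python3 snap.py w7 wrist
```

```text
t 7.75 w [418.5  56.3  16.2] box [-159.8   76.8] rpy [1.8e+02 1.0e-01 5.1e+00] F [-0.2 -0.1 -0.7] q [-0.1   0.56 -0.22  2.24  0.33  0.37 -2.07] g 42.9
```

View pics/w7.png

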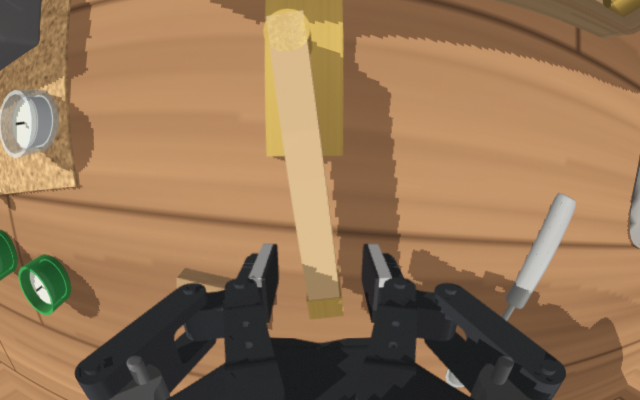

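Run:
```python
from plan import *
f=bot.grab_frame("top")
for p in [(283,259),(302,259),(302,271),(283,272)]:
    w=ray(f,p,.016); print(np.round(w,3),np.round(w2b(w[0],w[1])))
```

```text
[0.375 0.152 0.016] [-194.  176.]
[0.373 0.097 0.016] [-201.  122.]
[0.339 0.098 0.016] [-235.  126.]
[0.338 0.153 0.016] [-231.  180.]
```

Emit:
servo_tool(
  rows=[
    [[0,0,0,0,0,0],[0,0,0,0,0,0],[0,0,0,0,0,0]],
  ],
  grip=-0.5,
  squeeze=30,
)

```text
clock: 8.22
position: [0.419, 0.0562, 0.0167]
tool_rot: [-3.142, -0.0, 0.089]
force: [0.7, -0.7, 0.4]
grip_width: 0.021
```

Emit:
servo_tool(
  rows=[
    [[0,-0.5,0,0,0,0],[0,-0.5,0,0,0,0],[0,-0.4,0,0,0,0],[0,-0.4,0,0,0,0],[0,0,0,0,0,0]],
  ],
)

```text
clock: 8.85
position: [0.4173, 0.0733, 0.0163]
tool_rot: [3.14, 0.0, 0.088]
force: [1.1, -9.2, 0.6]
grip_width: 0.021
```

```bash
python3 snap.py w8 wrist
```

```text
t 8.85 w [417.3  73.3  16.3] box [-159.4   93.8] rpy [179.9   0.    5. ] F [ 1.1 -9.2  0.6] q [-0.15  0.56 -0.21  2.24  0.32  0.37 -2.11] g 21.0
```

View pics/w8.png

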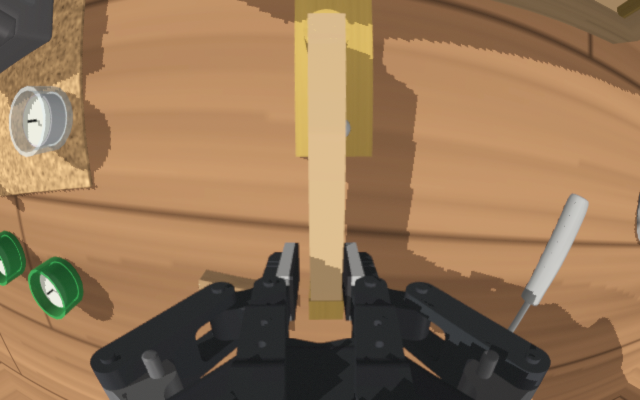

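Emit:
servo_tool(
  rows=[
    [[0,0.2,0,0,0,0],[0,0.1,-2,0,0,0],[0,0,-3,0,0,0],[0,0,-4,0,0,0],[0,0,-4,0,0,0]],
  ],
)

```text
clock: 9.52
position: [0.4174, 0.0715, 0.1477]
tool_rot: [-3.141, -0.0, 0.089]
force: [-0.0, -0.3, 1.2]
grip_width: 0.0211
```

Emit:
servo_tool(
  rows=[
    [[0,0,-4,0,0,0],[0,0,-4,0,0,0],[0,0,0,0,0,0],[0,0,0,0,0,0]],
  ],
)

```text
clock: 10.02
position: [0.4173, 0.0712, 0.226]
tool_rot: [3.142, 0.0, 0.089]
force: [-0.5, 0.8, 0.4]
grip_width: 0.0215
```

```bash
python3 snap.py w9 wrist 220 40 420 260; python3 plan.py b -30 0 260 45 60 b 106 0 260 90 60 b 106 0 149 90 30
```

```text
t 10.03 w [417.3  71.2 226. ] box [-159.6   91.7] rpy [180.    0.    5.1] F [-0.5  0.8  0.4] q [ 0.02  0.19 -0.38  2.06  0.09  0.92 -1.88] g 21.5
scale 2.727272727272727
t 10.07 w [417.1  71.2 225.7] box [-159.8   91.7] rpy [1.8e+02 1.0e-01 5.1e+00] F [-0.2 -0.2 -0.4] q [ 0.02  0.19 -0.38  2.06  0.09  0.92 -1.88] g 21.4
-> b -30.0 0.0 260.0 45.0 n 5
  [np.float64(2.6), np.float64(1.83), np.float64(-0.69), np.float64(0.0), np.float64(0.01), np.float64(-9.01)]
  [np.float64(2.28), np.float64(2.22), np.float64(-0.69), np.float64(0.0), np.float64(0.01), np.float64(-9.01)]
  [np.float64(1.9), np.float64(2.55), np.float64(-0.69), np.float64(0.0), np.float64(0.01), np.float64(-9.01)]
  [np.float64(1.48), np.float64(2.81), np.float64(-0.69), np.float64(0.0), np.float64(0.01), np.float64(-9.01)]
  [np.float64(1.02), np.float64(3.01), np.float64(-0.69), np.float64(0.0), np.float64(0.01), np.float64(-9.01)]
-> b 106.0 0.0 260.0 90.0 n 5
  [np.float64(1.92), np.float64(1.92), np.float64(0.0), np.float64(0.0), np.float64(0.0), np.float64(-9.0)]
  [np.float64(1.6), np.float64(2.2), np.float64(0.0), np.float64(0.0), np.float64(0.0), np.float64(-9.0)]
  [np.float64(1.23), np.float64(2.42), np.float64(0.0), np.float64(0.0), np.float64(0.0), np.float64(-9.0)]
  [np.float64(0.84), np.float64(2.59), np.float64(0.0), np.float64(0.0), np.float64(0.0), np.float64(-9.0)]
  [np.float64(0.43), np.float64(2.69), np.float64(0.0), np.float64(0.0), np.float64(0.0), np.float64(-9.0)]
-> b 106.0 0.0 149.0 90.0 n 4
  4 x [np.float64(0.0), np.float64(0.0), np.float64(2.78), np.float64(0.0), np.float64(0.0), np.float64(0.0)]
```

View pics/w9.png

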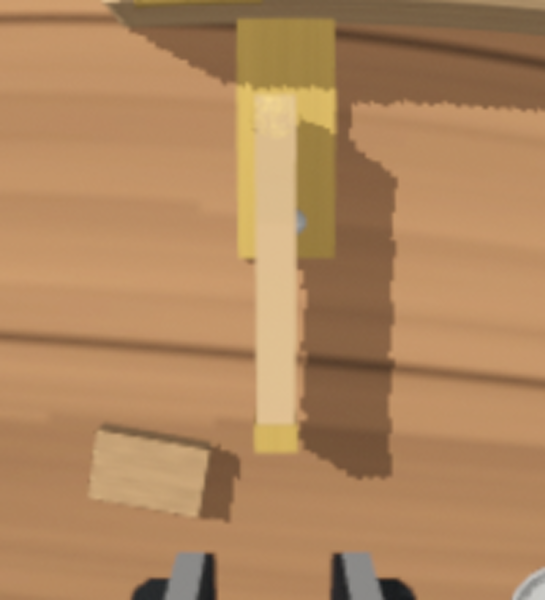

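Emit:
servo_tool(
  rows=[
    [[2.6,1.8,-0.7,0,0,-9],[2.3,2.2,-0.7,0,0,-9],[1.9,2.6,-0.7,0,0,-9],[1.5,2.8,-0.7,0,0,-9],[1,3,-0.7,0,0,-9]],
  ],
  grip=-0.2,
)

```text
clock: 10.7
position: [0.5557, -0.0088, 0.2602]
tool_rot: [-3.14, 0.001, 0.88]
force: [0.3, 0.6, 0.7]
grip_width: 0.0345
```

Emit:
servo_tool(
  rows=[
    [[1.9,1.9,0,0,0,-9],[1.6,2.2,0,0,0,-9],[1.2,2.4,0,0,0,-9],[0.8,2.6,0,0,0,-9],[0.4,2.7,0,0,0,-9]],
  ],
)

```text
clock: 11.32
position: [0.6907, 0.0029, 0.2596]
tool_rot: [-3.139, -0.0, 1.665]
force: [-0.3, -0.1, 0.9]
grip_width: 0.034
```

Emit:
servo_tool(
  rows=[
    [[0,0,0,0,0,0],[0,0,0,0,0,0]],
  ],
)

```text
clock: 11.58
position: [0.6895, 0.0028, 0.2601]
tool_rot: [-3.14, -0.0, 1.658]
force: [-0.7, -0.0, -0.3]
grip_width: 0.0343
```

```bash
python3 snap.py w10 wrist;  python3 plan.py b 106 0 147 90 30
```

```text
t 11.57 w [689.5   2.8 260.1] box [105.3  -0.8] rpy [-179.9   -0.    95. ] F [-0.7 -0.  -0.3] q [ 0.23  0.63 -0.56  1.32  0.33  1.28 -0.24] g 34.3
t 11.62 w [689.5   2.7 260.7] box [105.3  -0.9] rpy [-179.9    0.    95. ] F [-0.4 -0.4  1.1] q [ 0.23  0.63 -0.56  1.32  0.33  1.28 -0.24] g 34.2
-> b 106.0 0.0 147.0 90.0 n 4
  4 x [np.float64(0.02), np.float64(0.02), np.float64(2.84), np.float64(-0.02), np.float64(0.0), np.float64(-0.03)]
```

View pics/w10.png

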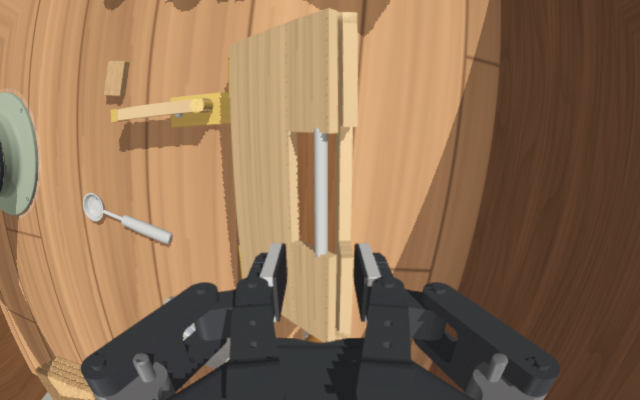

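Emit:
servo_tool(
  rows=[
    [[0,0,2.8,0,0,0],[0,0,2.8,0,0,0],[0,0,2.8,0,0,0],[0,0,2.8,0,0,0],[0,0,0,0,0,0]],
  ],
)

```text
clock: 12.25
position: [0.6887, 0.0024, 0.1479]
tool_rot: [-3.138, 0.0, 1.659]
force: [0.2, 0.7, 0.2]
grip_width: 0.0345
```

Emit:
servo_tool(
  rows=[
    [[0,0,0,0,0,0],[0,0,0,0,0,0],[0,0,0,0,0,0]],
  ],
  grip=-0.62,
)

```text
clock: 12.62
position: [0.6905, 0.0027, 0.1503]
tool_rot: [3.141, 0.0, 1.659]
force: [0.1, 0.4, 0.3]
grip_width: 0.0164
```

```bash
python3 snap.py w11 wrist
python3 - <<'E'
import numpy as np
p=None
for a in range(45,181,9):
    x,z=150*np.cos(np.radians(a)),60+150*np.sin(np.radians(a))
    if p: print(a,np.round((x-p[0])/10,2),np.round((z-p[1])/10,2), round(x),round(z))
    p=(x,z)
E
```

```text
t 12.62 w [690.5   2.7 150.3] box [106.3  -1. ] rpy [179.9   0.   95.1] F [0.1 0.4 0.3] q [ 0.23  0.73 -0.53  1.44  0.39  1.08 -0.29] g 16.4
54 -1.79 1.53 88 181
63 -2.01 1.23 68 194
72 -2.17 0.9 46 203
81 -2.29 0.55 23 208
90 -2.35 0.18 0 210
99 -2.35 -0.18 -23 208
108 -2.29 -0.55 -46 203
117 -2.17 -0.9 -68 194
126 -2.01 -1.23 -88 181
135 -1.79 -1.53 -106 166
144 -1.53 -1.79 -121 148
153 -1.23 -2.01 -134 128
162 -0.9 -2.17 -143 106
171 -0.55 -2.29 -148 83
180 -0.18 -2.35 -150 60
```

View pics/w11.png

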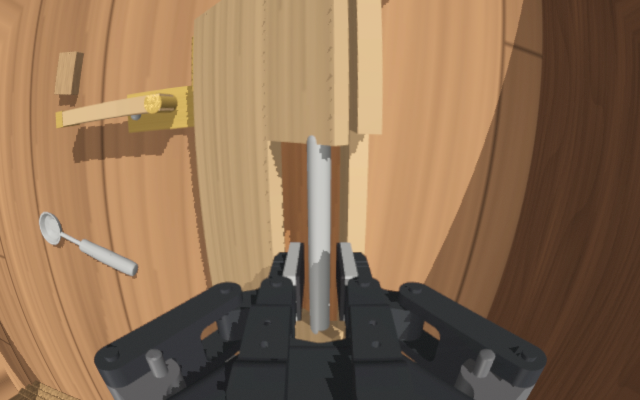

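Emit:
servo_tool(
  rows=[
    [[0,-0.9,-0.8,0,0,0],[0,-0.9,-0.7,0,0,0],[0,-2,-1.2,0,0,0],[0,-2.2,-0.9,0,0,0]],
  ],
)

```text
clock: 13.18
position: [0.6295, -0.0027, 0.1864]
tool_rot: [3.141, 0.0, 1.659]
force: [-0.3, 0.2, 0.8]
grip_width: 0.016
```

```bash
python3 snap.py s6 scene 160 140 480 330
```

```text
t 13.18 w [629.5  -2.7 186.4] box [45.1 -0.9] rpy [180.    0.   95.1] F [-0.3  0.2  0.8] q [ 0.28  0.6  -0.56  1.58  0.35  1.06 -0.29] g 16.0
scale 2.5
```

View pics/s6.png

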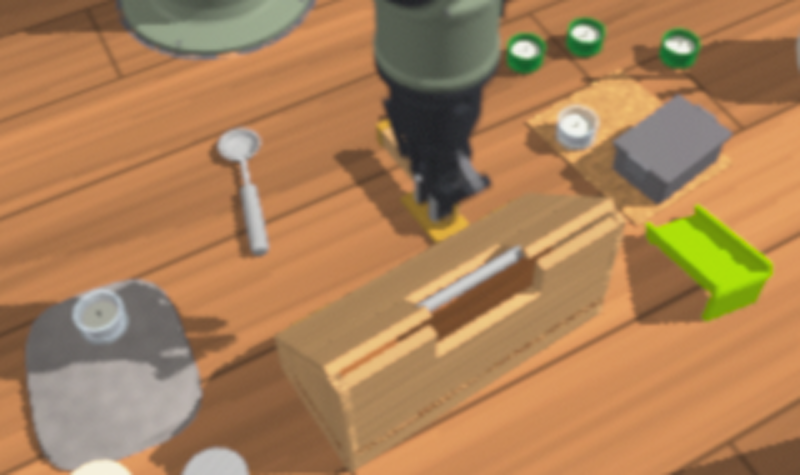

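Run:
```python
from plan import *
f=bot.grab_frame("wrist");M=f["mount"]
print(bot.grip_point_offset)
for z in [0,-.01,-.0187,-.028,-.04]:
  for x in (-.011,.011):
    c=M[:3,:3].T@(np.array([x,0,z])-M[:3,3]); th=np.arctan2(np.hypot(c[0],c[1]),c[2]); u=c[:2]/np.hypot(c[0],c[1])*th*f["K"][0,0]+f["K"][:2,2]; print(z,x,u)
```

```text
0.0187
0 -0.011 [319.83519752 252.42216485]
0 0.011 [319.85970536 218.3291717 ]
-0.01 -0.011 [319.84769714 259.76524644]
-0.01 0.011 [319.87414975 224.20706428]
-0.0187 -0.011 [319.85965114 266.77242988]
-0.0187 0.011 [319.88806759 229.87037916]
-0.028 -0.011 [319.87369695 274.98665459]
-0.028 0.011 [319.90455916 236.58058078]
-0.04 -0.011 [319.89405972 286.85853611]
-0.04 0.011 [319.92875211 246.42359882]
```

```bash
python3 plan.py b -120 -20 150 90 60 b -120 -20 40 90 30
```

```text
t 13.28 w [629.   -3.1 187.3] box [44.6 -1.2] rpy [1.799e+02 1.000e-01 9.510e+01] F [ 1.5 -0.5  0.8] q [ 0.28  0.6  -0.56  1.59  0.35  1.06 -0.29] g 16.6
-> b -120.0 -20.0 150.0 90.0 n 3
  3 x [np.float64(-0.63), np.float64(-5.49), np.float64(1.24), np.float64(0.02), np.float64(0.02), np.float64(-0.03)]
-> b -120.0 -20.0 40.0 90.0 n 4
  4 x [np.float64(0.0), np.float64(0.0), np.float64(2.75), np.float64(0.0), np.float64(0.0), np.float64(0.0)]
```

Emit:
servo_tool(
  rows=[
    [[-0.6,-5.5,0,0,0,0],[-0.6,-5.5,0,0,0,0],[-0.6,-5.5,3,0,0,0],[0,0,5,0,0,0],[0,0,5,0,0,0]],
  ],
  grip=-1,
)

```text
clock: 13.9
position: [0.4684, -0.0357, 0.0552]
tool_rot: [3.139, 0.0, 1.659]
force: [1.0, -0.5, 0.6]
grip_width: 0.0001
```

Emit:
servo_tool(
  rows=[
    [[0,0,2,0,0,0],[0,0,1,0,0,0],[0,0,1,0,0,0],[0,0,0,0,0,0]],
  ],
)

```text
clock: 14.4
position: [0.4681, -0.0352, 0.0157]
tool_rot: [3.142, 0.0, 1.66]
force: [0.6, 0.1, -0.1]
grip_width: -0.0001
```

Emit:
servo_tool(
  rows=[
    [[0,0,0.5,0,0,0],[0,0,0.5,0,0,0],[0,0,0,0,0,0]],
  ],
)

```text
clock: 14.78
position: [0.468, -0.0352, 0.0054]
tool_rot: [-3.141, 0.0, 1.66]
force: [0.2, 0.1, -0.4]
grip_width: 0.0002
```

```bash
python3 snap.py s7 scene 160 100 480 300;python3 snap.py w12 wrist
```

```text
t 14.78 w [468.  -35.2   5.4] box [-118.7  -18.7] rpy [-180.     0.    95.1] F [ 0.2  0.1 -0.4] q [ 0.27  0.65 -0.42  2.12  0.56  0.48 -0.49] g 0.2
scale 2.5
t 14.82 w [468.  -35.1   5.6] box [-118.7  -18.7] rpy [-180.     0.    95.1] F [-0.3  1.1  0.2] q [ 0.27  0.65 -0.42  2.12  0.56  0.48 -0.49] g 0.1
```

View pics/s7.png

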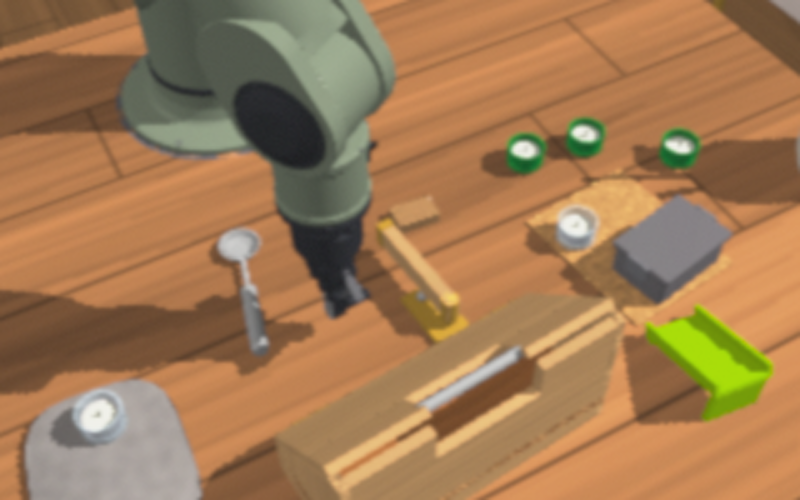

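View pics/w12.png

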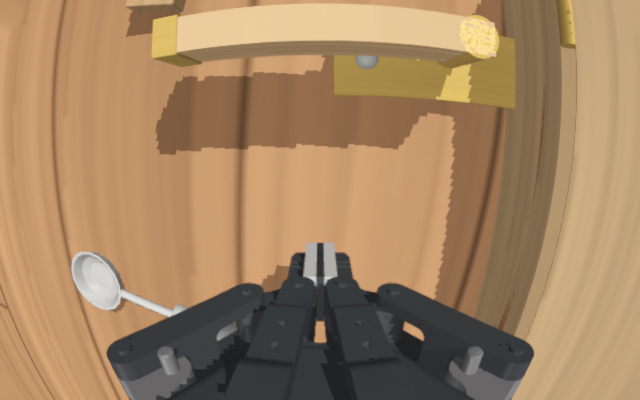

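Run:
```python
from plan import *
f=bot.grab_frame("scene")
for z in (0,.005,.02,.035,.05): print(z,proj(f,[.468,-.035,z]), (proj(f,[.468,-.035,z])-[160,100])*2.5)
```

```text
0 [[295.03248278 231.49555828]] [[337.58120694 328.7388957 ]]
0.005 [[294.921811   230.48502691]] [[337.3045275  326.21256727]]
0.02 [[294.58526995 227.41210892]] [[336.46317487 318.53027231]]
0.035 [[294.2417767  224.27571124]] [[335.60444175 310.68927809]]
0.05 [[293.89111358 221.07384629]] [[334.72778396 302.68461571]]
```

Emit:
servo_tool(
  rows=[
    [[0,0,0.5,0,0,0],[0,0,0.5,0,0,0],[0,0,0.3,0,0,0],[0,0,0,0,0,0]],
  ],
)

```text
clock: 15.42
position: [0.4679, -0.035, -0.0077]
tool_rot: [-3.141, -0.0, 1.66]
force: [0.1, -0.5, -0.0]
grip_width: -0.0002
```

Emit:
servo_tool(
  rows=[
    [[0,0,0.5,0,0,0],[0,0,0.5,0,0,0],[0,0,0.2,0,0,0],[0,0,0,0,0,0]],
  ],
)

```text
clock: 15.92
position: [0.468, -0.0351, -0.0196]
tool_rot: [-3.141, -0.0, 1.66]
force: [-0.6, 0.4, -0.3]
grip_width: 0.0001
```

Emit:
servo_tool(
  rows=[
    [[0,0,0.3,0,0,0],[0,0,0,0,0,0]],
  ],
)

```text
clock: 16.18
position: [0.4679, -0.0352, -0.0225]
tool_rot: [-3.141, 0.0, 1.659]
force: [0.3, -0.2, 0.6]
grip_width: 0.0
```

Emit:
servo_tool(
  rows=[
    [[0,0,0.3,0,0,0],[0,0,0,0,0,0]],
  ],
)

```text
clock: 16.42
position: [0.4679, -0.0351, -0.0256]
tool_rot: [-3.141, -0.0, 1.66]
force: [-0.8, 0.0, 0.2]
grip_width: -0.0001
```

Emit:
servo_tool(
  rows=[
    [[0,0,0.2,0,0,0],[0,0,0,0,0,0]],
  ],
)

```text
clock: 16.68
position: [0.468, -0.0351, -0.0275]
tool_rot: [-3.141, -0.0, 1.66]
force: [0.1, -0.0, -0.6]
grip_width: -0.0001
```

Emit:
servo_tool(
  rows=[
    [[0,0,0.2,0,0,0],[0,0,0,0,0,0]],
  ],
)

```text
clock: 16.92
position: [0.4682, -0.0352, -0.028]
tool_rot: [3.141, 0.001, 1.66]
force: [-10.8, 0.3, 47.3]
grip_width: 0.0001
```

Emit:
servo_tool(
  rows=[
    [[0,0,-1,0,0,0],[0,0,-4,0,0,0],[0,0,-5,0,0,0],[0,0,-6,0,0,0],[0,0,-6,0,0,0]],
  ],
  grip=-0.2,
)

```text
clock: 17.55
position: [0.4676, -0.0351, 0.1926]
tool_rot: [-3.141, -0.0, 1.66]
force: [0.8, -1.5, -0.2]
grip_width: 0.0339
```

```bash
python3 plan.py b 106 0 220 90 60 b 106 0 118 90 30
```

```text
t 17.55 w [467.6 -35.1 192.6] box [-119.1  -18.6] rpy [-180.    -0.    95.1] F [ 0.8 -1.5 -0.2] q [ 0.48  0.35 -0.66  1.98  0.27  0.9  -0.23] g 33.9
-> b 106.0 0.0 220.0 90.0 n 4
  4 x [np.float64(0.47), np.float64(5.63), np.float64(-0.69), np.float64(0.0), np.float64(-0.01), np.float64(-0.01)]
-> b 106.0 0.0 118.0 90.0 n 4
  4 x [np.float64(0.0), np.float64(0.0), np.float64(2.55), np.float64(0.0), np.float64(0.0), np.float64(0.0)]
```

Emit:
servo_tool(
  rows=[
    [[0.5,5.6,-0.7,0,0,0],[0.5,5.6,-0.7,0,0,0],[0.5,5.6,-0.7,0,0,0],[0.4,5.7,-0.7,0,0,0],[0,0,0,0,0,0]],
  ],
)

```text
clock: 18.18
position: [0.6928, 0.0051, 0.2176]
tool_rot: [3.141, -0.002, 1.66]
force: [-0.3, 0.8, -0.2]
grip_width: 0.0338
```

Emit:
servo_tool(
  rows=[
    [[0,0,2.5,0,0,0],[0,0,2.5,0,0,0],[0,0,2.5,0,0,0],[0,0,1,0,0,0],[0,0,0,0,0,0]],
  ],
)

```text
clock: 18.8
position: [0.69, 0.0036, 0.1336]
tool_rot: [-3.141, -0.0, 1.659]
force: [0.0, 0.2, 0.9]
grip_width: 0.0344
```

```bash
python3 snap.py w13 wrist; python3 plan.py b 106 0 118 90 30
```

```text
t 18.8 w [690.    3.6 133.6] box [ 1.059e+02 -1.000e-01] rpy [-180.    -0.    95.1] F [0.  0.2 0.9] q [ 0.24  0.75 -0.56  1.45  0.43  1.06 -0.32] g 34.4
t 18.85 w [690.5   3.7 134.3] box [106.4  -0. ] rpy [180.   -0.   95.1] F [ 0.1 -0.8  0.3] q [ 0.24  0.75 -0.56  1.45  0.43  1.06 -0.32] g 34.3
-> b 106.0 0.0 118.0 90.0 n 1
  1 x [np.float64(0.0), np.float64(-0.04), np.float64(1.63), np.float64(0.02), np.float64(0.0), np.float64(-0.07)]
```

View pics/w13.png

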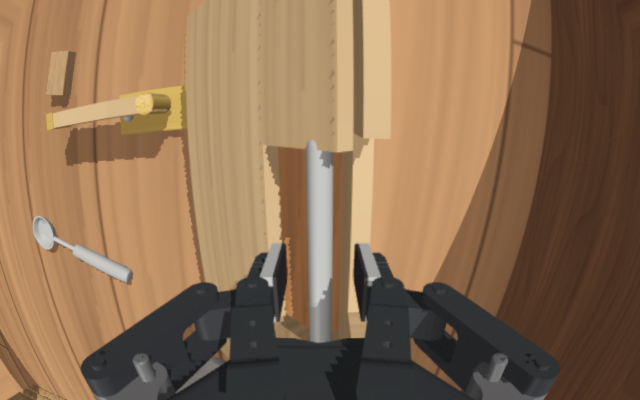

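Emit:
servo_tool(
  rows=[
    [[0,0,0.8,0,0,0],[0,0,0.8,0,0,0],[0,0,0,0,0,0]],
  ],
)

```text
clock: 19.23
position: [0.6901, 0.0037, 0.1169]
tool_rot: [-3.141, -0.0, 1.66]
force: [0.4, 0.6, -0.2]
grip_width: 0.0342
```

Emit:
servo_tool(
  rows=[
    [[0,0,0,0,0,0],[0,0,0,0,0,0],[0,0,0,0,0,0]],
  ],
  grip=-0.64,
)

```text
clock: 19.6
position: [0.6906, 0.0037, 0.1178]
tool_rot: [3.141, -0.0, 1.659]
force: [-0.4, 0.5, 0.7]
grip_width: 0.0151
```

Emit:
servo_tool(
  rows=[
    [[0,-0.9,-0.8,0,0,0],[0,-0.9,-0.7,0,0,0],[0,-1,-0.6,0,0,0],[0,-1,-0.6,0,0,0]],
  ],
)

```text
clock: 20.1
position: [0.6518, 0.0003, 0.1453]
tool_rot: [3.141, 0.0, 1.66]
force: [3.4, 0.4, 1.9]
grip_width: 0.0156
```

```bash
python3 snap.py s8 scene 160 100 480 300
```

```text
t 20.1 w [6.518e+02 3.000e-01 1.453e+02] box [67.6  0.1] rpy [180.    0.   95.1] F [3.4 0.4 1.9] q [ 0.27  0.68 -0.58  1.56  0.41  1.03 -0.33] g 15.6
scale 2.5
```

View pics/s8.png

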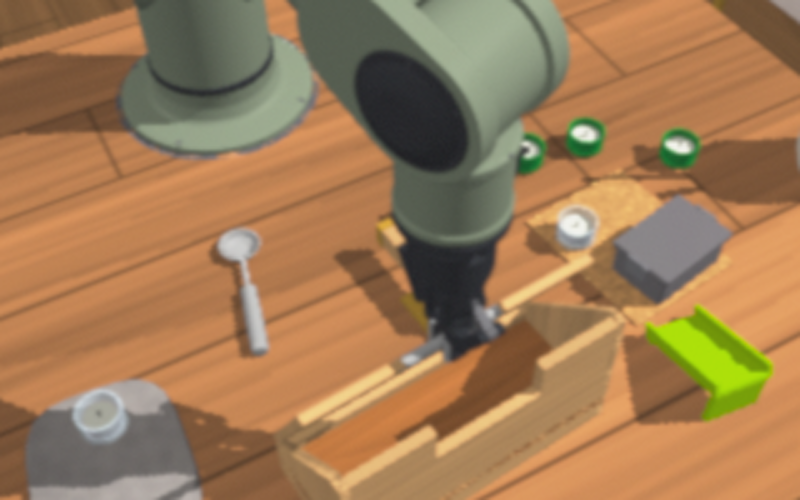

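Emit:
servo_tool(
  rows=[
    [[0,-2.2,-0.9,0,0,0],[0,-2.3,-0.5,0,0,0],[0,-2.3,-0.2,0,0,0],[0,-2.3,0.2,0,0,0],[0,-2.3,0.6,0,0,0]],
  ],
)

```text
clock: 20.78
position: [0.5378, -0.0099, 0.1526]
tool_rot: [-3.141, 0.0, 1.659]
force: [1.3, 0.6, 0.3]
grip_width: 0.0155
```

Emit:
servo_tool(
  rows=[
    [[0,-2.2,0.9,0,0,0],[0,-2,1.2,0,0,0],[0,-1.8,1.5,0,0,0],[0,-1.5,1.8,0,0,0]],
  ],
)

```text
clock: 21.28
position: [0.4631, -0.0167, 0.0983]
tool_rot: [-3.141, 0.0, 1.659]
force: [0.8, 0.4, -0.3]
grip_width: 0.0152
```

```bash
python3 snap.py s9 scene 160 100 480 300
```

```text
t 21.27 w [463.1 -16.7  98.3] box [-1.22e+02  1.00e-01] rpy [-180.     0.    95.1] F [ 0.8  0.4 -0.3] q [ 0.37  0.49 -0.6   2.09  0.43  0.69 -0.42] g 15.2
scale 2.5
```

View pics/s9.png

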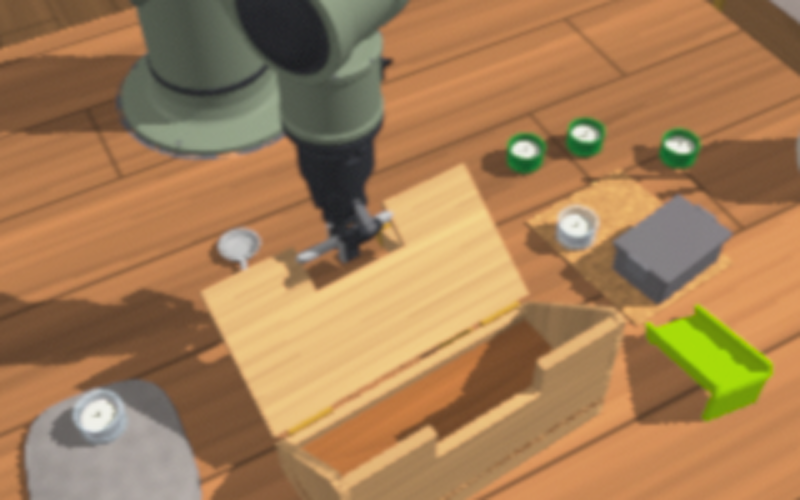

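Emit:
servo_tool(
  rows=[
    [[0,-1.2,2,0,0,0],[0,-0.9,2.1,0,0,0],[0,-0.5,2.2,0,0,0],[0,-0.2,2.2,0,0,0],[0,0,0,0,0,0]],
  ],
)

```text
clock: 21.95
position: [0.4356, -0.0188, 0.013]
tool_rot: [-3.139, 0.0, 1.66]
force: [0.2, -0.5, -0.0]
grip_width: 0.0151
```

```bash
python3 snap.py s10 scene 160 100 480 300;python3 snap.py w14 wrist
```

```text
t 21.95 w [435.6 -18.8  13. ] box [-149.5    0.5] rpy [-179.8    0.    95.1] F [ 0.2 -0.5 -0. ] q [ 0.26  0.61 -0.46  2.2   0.6   0.46 -0.58] g 15.1
scale 2.5
t 22.0 w [436.3 -18.7  13.8] box [-148.8    0.5] rpy [-179.9    0.    95.1] F [0.1 0.1 1.3] q [ 0.26  0.61 -0.46  2.2   0.6   0.46 -0.58] g 15.4
```

View pics/s10.png

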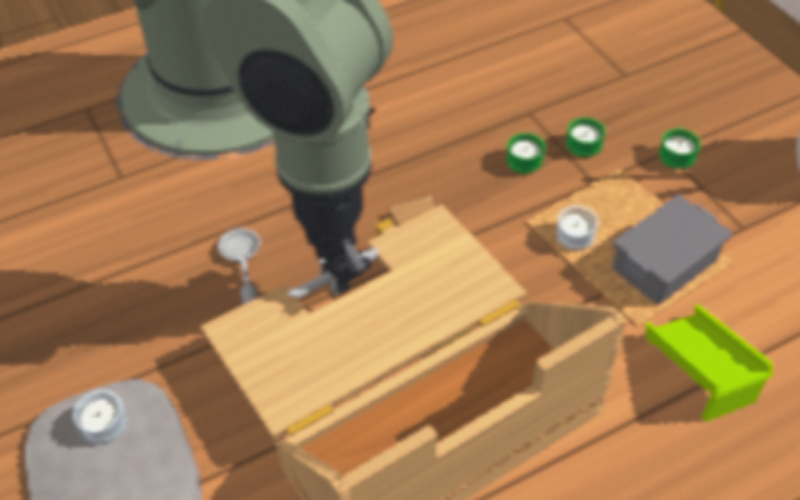

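View pics/w14.png

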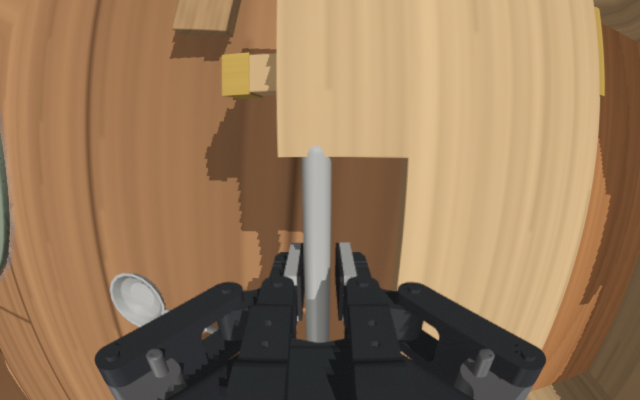

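Emit:
servo_tool(
  rows=[
    [[0,0,0,0,0,0],[0,0,-2,0,0,0],[0,0,-4,0,0,0],[0,0,-5,0,0,0],[0,0,-5,0,0,0]],
  ],
  grip=-0.2,
)

```text
clock: 22.68
position: [0.4363, -0.0188, 0.1759]
tool_rot: [3.141, -0.0, 1.66]
force: [1.0, -1.6, 0.0]
grip_width: 0.0343
```

```bash
python3 snap.py s11 scene 160 100 480 300;python3 plan.py w 430 277 150 5.1 50
```

```text
t 22.68 w [436.3 -18.8 175.9] box [-148.8    0.4] rpy [180.   -0.   95.1] F [ 1.  -1.6  0. ] q [ 0.49  0.33 -0.7   2.08  0.28  0.83 -0.29] g 34.3
scale 2.5
t 22.73 w [438.6 -18.2 181.1] box [-146.5    0.8] rpy [1.796e+02 1.000e-01 9.510e+01] F [4.4 2.  9.5] q [ 0.49  0.32 -0.71  2.07  0.28  0.84 -0.29] g 34.3
-> w 430.0 277.0 150.0 5.1 n 10
  [np.float64(2.95), np.float64(0.18), np.float64(0.31), np.float64(0.03), np.float64(-0.02), np.float64(9.0)]
  [np.float64(2.94), np.float64(-0.29), np.float64(0.31), np.float64(0.03), np.float64(-0.02), np.float64(9.0)]
  [np.float64(2.86), np.float64(-0.74), np.float64(0.31), np.float64(0.03), np.float64(-0.02), np.float64(9.0)]
  [np.float64(2.71), np.float64(-1.18), np.float64(0.31), np.float64(0.03), np.float64(-0.02), np.float64(9.0)]
  [np.float64(2.49), np.float64(-1.59), np.float64(0.31), np.float64(0.03), np.float64(-0.02), np.float64(9.0)]
  [np.float64(2.21), np.float64(-1.96), np.float64(0.31), np.float64(0.03), np.float64(-0.02), np.float64(9.0)]
  [np.float64(1.88), np.float64(-2.28), np.float64(0.31), np.float64(0.03), np.float64(-0.02), np.float64(9.0)]
  [np.float64(1.5), np.float64(-2.55), np.float64(0.31), np.float64(0.03), np.float64(-0.02), np.float64(9.0)]
  [np.float64(1.08), np.float64(-2.75), np.float64(0.31), np.float64(0.03), np.float64(-0.02), np.float64(9.0)]
  [np.float64(0.64), np.float64(-2.88), np.float64(0.31), np.float64(0.03), np.float64(-0.02), np.float64(9.0)]
```

View pics/s11.png

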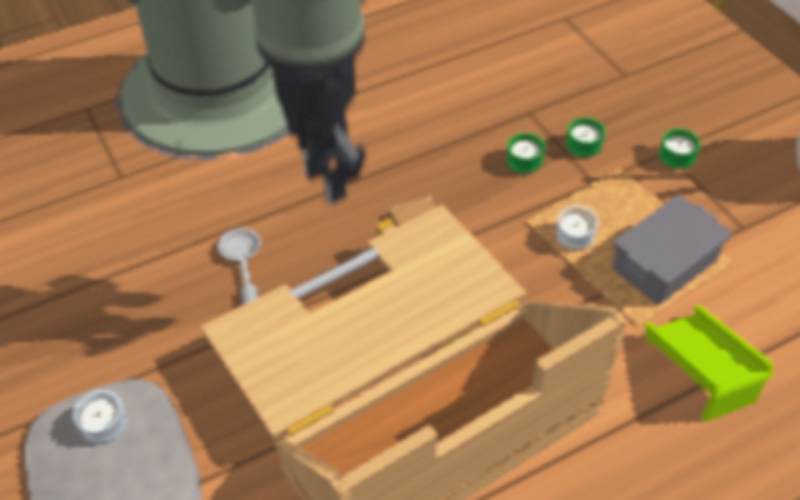

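Emit:
servo_tool(
  rows=[
    [[2.9,0.2,0,0,0,9],[2.9,-0.3,0,0,0,9],[2.9,-0.7,0,0,0,9],[2.7,-1.2,0,0,0,9],[2.5,-1.6,0,0,0,9]],
  ],
  grip=0.6,
)

```text
clock: 23.35
position: [0.4326, 0.1293, 0.1743]
tool_rot: [3.141, -0.001, 0.869]
force: [1.0, 0.3, 0.1]
grip_width: 0.068
```

Emit:
servo_tool(
  rows=[
    [[2.2,-2,0,0,0,9],[1.9,-2.3,0.6,0,0,9],[1.5,-2.6,0.6,0,0,9],[1.1,-2.8,1,0,0,9],[0.6,-2.9,1,0,0,9]],
  ],
)

```text
clock: 23.98
position: [0.4275, 0.2786, 0.1421]
tool_rot: [-3.141, -0.001, 0.083]
force: [0.2, -0.6, 0.5]
grip_width: 0.0684
```

Emit:
servo_tool(
  rows=[
    [[0,0,0,0,0,0],[0,0,0,0,0,0]],
  ],
)

```text
clock: 24.22
position: [0.4275, 0.2771, 0.1421]
tool_rot: [3.142, -0.0, 0.091]
force: [0.3, -0.8, 1.0]
grip_width: 0.0682
```

```bash
python3 snap.py w15 wrist
```

```text
t 24.23 w [427.5 277.1 142.1] box [-131.   295.9] rpy [180.   -0.    5.2] F [ 0.3 -0.8  1. ] q [-0.39  0.44 -0.4   1.95  0.24  0.8  -2.4 ] g 68.2
```

View pics/w15.png

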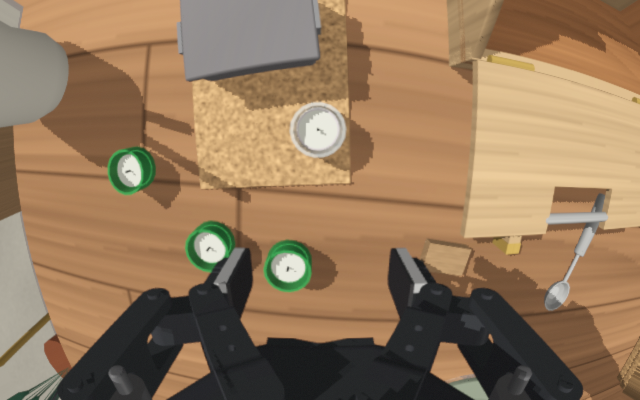

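Run:
```python
from plan import *
st=bot.observe();f=bot.grab_frame("wrist")
hsv=cv2.cvtColor(f["image"],cv2.COLOR_RGB2HSV); m=((hsv[...,1]<40)&(hsv[...,2]>120)).astype(np.uint8)
m[:, :280]=0; m[:,360:]=0; m[:95]=0;m[165:]=0
cs,_=cv2.findContours(m,cv2.RETR_EXTERNAL,cv2.CHAIN_APPROX_NONE); c=max(cs,key=cv2.contourArea); e=cv2.fitEllipse(c); print(e)
for z in(.02,.036): print(wray(f,st,e[0],z))
for dx in(-1,1): print(wray(f,st,(e[0][0]+dx*e[1][0]/2,e[0][1]),.036))
```

```text
((317.0555114746094, 129.71243286132812), (53.688812255859375, 54.31031799316406), 109.20344543457031)
[0.48506439 0.28343505 0.02      ]
[0.48578852 0.28335545 0.036     ]
[0.48383117 0.30719024 0.036     ]
[0.48806962 0.2595864  0.036     ]
```

```bash
python3 plan.py w 485 281 60 25 40 w 485 281 -26 25 20
```

```text
t 24.32 w [427.8 276.7 142.1] box [-130.8  295.4] rpy [180.   -0.    5.1] F [-0.5 -0.   0.5] q [-0.39  0.44 -0.4   1.95  0.24  0.79 -2.4 ] g 68.6
-> w 485.0 281.0 60.0 25.0 n 3
  [np.float64(1.91), np.float64(0.03), np.float64(2.74), np.float64(0.0), np.float64(-0.01), np.float64(-6.64)]
  [np.float64(1.9), np.float64(0.25), np.float64(2.74), np.float64(0.0), np.float64(-0.01), np.float64(-6.64)]
  [np.float64(1.85), np.float64(0.46), np.float64(2.74), np.float64(0.0), np.float64(-0.01), np.float64(-6.64)]
-> w 485.0 281.0 -26.0 25.0 n 5
  5 x [np.float64(0.0), np.float64(0.0), np.float64(1.72), np.float64(0.0), np.float64(0.0), np.float64(0.0)]
```

Emit:
servo_tool(
  rows=[
    [[1.9,0,2.7,0,0,-6.6],[1.9,0.2,2.7,0,0,-6.6],[1.9,0.5,2.7,0,0,-6.6],[0,0,0,0,0,0],[0,0,0,0,0,0]],
  ],
  grip=0.7,
)

```text
clock: 24.95
position: [0.4849, 0.282, 0.0613]
tool_rot: [-3.141, -0.0, 0.432]
force: [-0.6, -0.5, 0.6]
grip_width: 0.0727
```

```bash
python3 snap.py w16 wrist; python3 plan.py w 485 281 -26 25 20
```

```text
t 24.95 w [484.9 282.   61.3] box [-73.4 295.6] rpy [-180.    -0.    24.8] F [-0.6 -0.5  0.6] q [-0.33  0.64 -0.42  1.87  0.38  0.71 -2.11] g 72.7
t 25.0 w [484.9 282.3  61.6] box [-73.4 295.9] rpy [-1.80e+02 -1.00e-01  2.48e+01] F [ 0.2 -0.2  0.4] q [-0.33  0.64 -0.42  1.87  0.38  0.71 -2.11] g 73.0
-> w 485.0 281.0 -26.0 25.0 n 5
  5 x [np.float64(-0.01), np.float64(0.02), np.float64(1.75), np.float64(0.0), np.float64(-0.01), np.float64(-0.04)]
```

View pics/w16.png

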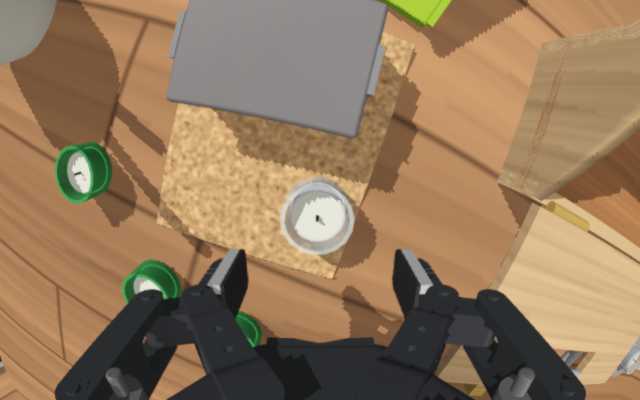

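Run:
```python
from plan import *
f=bot.grab_frame("top")
for p in [(231,273),(200,270),(168,243)]: print(ray(f,p,.028))
```

```text
[0.34058418 0.29909663 0.028     ]
[0.35235169 0.38697709 0.028     ]
[0.43267387 0.48085023 0.028     ]
```

Emit:
servo_tool(
  rows=[
    [[0,0,1.8,0,0,0],[0,0,1.8,0,0,0],[0,0,1.8,0,0,0],[0,0,1.7,0,0,0],[0,0,0,0,0,0]],
  ],
)

```text
clock: 25.68
position: [0.484, 0.282, -0.012]
tool_rot: [3.141, 0.002, 0.435]
force: [-0.0, 0.8, -0.0]
grip_width: 0.0725
```

Emit:
servo_tool(
  rows=[
    [[0,0,0.8,0,0,0],[0,0,0.8,0,0,0],[0,0,0,0,0,0]],
  ],
)

```text
clock: 26.05
position: [0.4847, 0.2822, -0.0268]
tool_rot: [3.141, 0.001, 0.434]
force: [0.1, 0.1, 0.8]
grip_width: 0.0728
```

```bash
python3 snap.py w17 wrist; python3 snap.py s12 scene 300 120 500 260
```

```text
t 26.05 w [484.7 282.2 -26.8] box [-73.6 295.8] rpy [180.    0.   24.9] F [0.1 0.1 0.8] q [-0.39  0.78 -0.34  1.89  0.47  0.55 -2.18] g 72.8
t 26.1 w [484.9 282.3 -26.5] box [-73.4 295.9] rpy [180.    0.   24.9] F [-0.5  0.4 -0.3] q [-0.39  0.78 -0.34  1.89  0.47  0.55 -2.18] g 72.8
scale 4.0
```

View pics/w17.png

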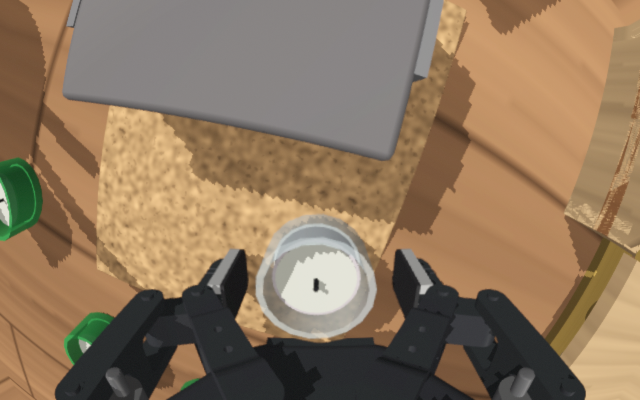

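View pics/s12.png

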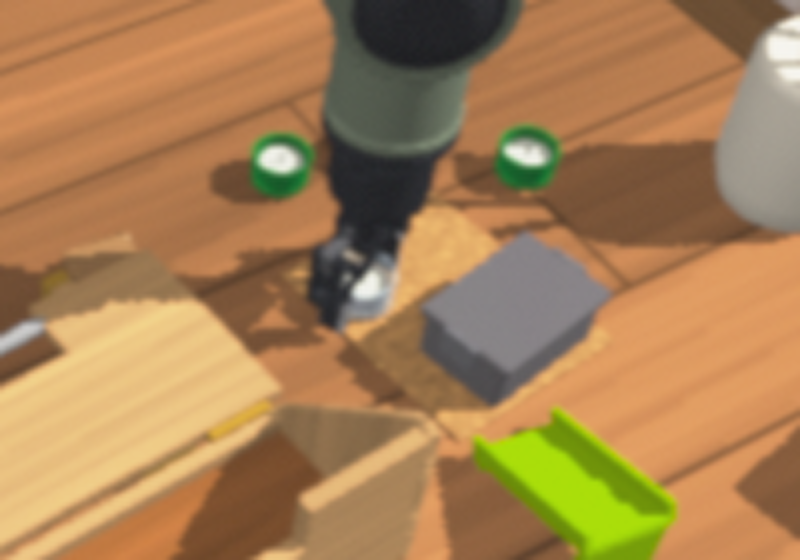

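Emit:
servo_tool(
  rows=[
    [[0,0,0,0,0,0],[0,0,0,0,0,0],[0,0,0,0,0,0],[0,0,0,0,0,0]],
  ],
  grip=-1,
  squeeze=45,
)

```text
clock: 26.65
position: [0.4851, 0.2825, -0.0259]
tool_rot: [-3.142, -0.001, 0.434]
force: [-1.3, -0.2, 6.2]
grip_width: 0.0487
```

Emit:
servo_tool(
  rows=[
    [[0,0,-1,0,0,0],[0,0,-2,0,0,0],[0,0,-4,0,0,0],[0,0,-4,0,0,0],[0,0,-4,0,0,0]],
  ],
)

```text
clock: 27.28
position: [0.4849, 0.2822, 0.1264]
tool_rot: [-3.141, -0.001, 0.434]
force: [0.2, 0.1, -1.0]
grip_width: 0.0489
```

```bash
python3 snap.py w18 wrist; python3 plan.py w 485 281 210 15 60 b 66 65 210 0 50 b 66 65 80 0 30
```

```text
t 27.27 w [484.9 282.2 126.4] box [-73.4 295.9] rpy [-1.80e+02 -1.00e-01  2.49e+01] F [ 0.2  0.1 -1. ] q [-0.29  0.55 -0.47  1.83  0.32  0.84 -2.06] g 48.9
t 27.32 w [486.6 283.6 131.1] box [-71.6 297.1] rpy [-180.    -0.4   24.9] F [4.3 2.6 5.6] q [-0.29  0.54 -0.47  1.82  0.32  0.84 -2.06] g 49.1
-> w 485.0 281.0 210.0 15.0 n 2
  2 x [np.float64(-0.1), np.float64(0.08), np.float64(-3.95), np.float64(-0.04), np.float64(-0.18), np.float64(4.94)]
-> b 66.0 65.0 210.0 0.0 n 6
  [np.float64(1.63), np.float64(4.17), np.float64(0.0), np.float64(0.0), np.float64(0.0), np.float64(1.64)]
  [np.float64(1.75), np.float64(4.12), np.float64(0.0), np.float64(0.0), np.float64(0.0), np.float64(1.64)]
  [np.float64(1.87), np.float64(4.07), np.float64(0.0), np.float64(0.0), np.float64(0.0), np.float64(1.64)]
  [np.float64(1.99), np.float64(4.01), np.float64(0.0), np.float64(0.0), np.float64(0.0), np.float64(1.64)]
  [np.float64(2.1), np.float64(3.95), np.float64(0.0), np.float64(0.0), np.float64(0.0), np.float64(1.64)]
  [np.float64(2.21), np.float64(3.89), np.float64(0.0), np.float64(0.0), np.float64(0.0), np.float64(1.64)]
-> b 66.0 65.0 80.0 0.0 n 5
  5 x [np.float64(0.0), np.float64(0.0), np.float64(2.6), np.float64(0.0), np.float64(0.0), np.float64(0.0)]
```

View pics/w18.png

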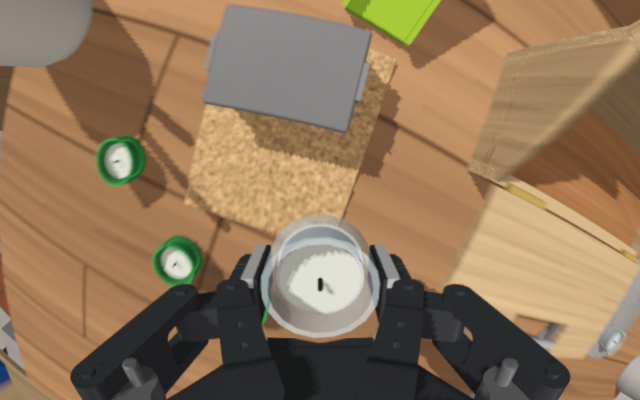

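Emit:
servo_tool(
  rows=[
    [[0,0,-4,0,0,5],[0,0,-4,0,0,5],[1.6,4.2,0,0,0,1.6],[1.8,4.1,0,0,0,1.6],[1.9,4.1,0,0,0,1.6]],
  ],
)

```text
clock: 27.95
position: [0.5656, 0.1727, 0.205]
tool_rot: [-3.141, -0.001, 0.176]
force: [0.2, 1.4, -2.0]
grip_width: 0.0486
```

Emit:
servo_tool(
  rows=[
    [[2,4,0,0,0,1.6],[2.1,4,0,0,0,1.6],[2.2,4,0,0,0,1.6],[0,1,0,0,0,0],[0,0,0,0,0,0]],
  ],
)

```text
clock: 28.58
position: [0.6456, 0.0541, 0.2043]
tool_rot: [-3.141, -0.0, 0.092]
force: [1.0, 1.1, -1.8]
grip_width: 0.0488
```

```bash
python3 snap.py w19 wrist; python3 plan.py b 66 45 80 0 30 b 66 45 11 0 15
```

```text
t 28.57 w [645.6  54.1 204.3] box [66.2 54.2] rpy [-180.    -0.     5.2] F [ 1.   1.1 -1.8] q [ 0.05  0.58 -0.35  1.52  0.21  1.08 -1.83] g 48.8
t 28.62 w [645.4  55.2 204.3] box [66.2 55.4] rpy [-180.    -0.     5.3] F [ 0.3  1.1 -2.2] q [ 0.05  0.58 -0.35  1.52  0.21  1.08 -1.83] g 49.1
-> b 66.0 45.0 80.0 0.0 n 5
  5 x [np.float64(0.0), np.float64(0.21), np.float64(2.49), np.float64(-0.01), np.float64(0.0), np.float64(0.04)]
-> b 66.0 45.0 11.0 0.0 n 5
  5 x [np.float64(0.0), np.float64(0.0), np.float64(1.38), np.float64(0.0), np.float64(0.0), np.float64(0.0)]
```

View pics/w19.png

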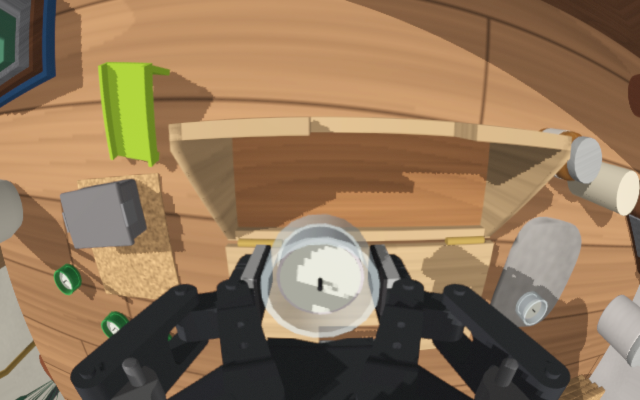

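Emit:
servo_tool(
  rows=[
    [[0,0.2,2.5,0,0,0],[0,0.2,2.5,0,0,0],[0,0.2,2.5,0,0,0],[0,0.2,2.5,0,0,0],[0,0.2,2.4,0,0,0]],
  ],
)

```text
clock: 29.25
position: [0.6464, 0.0463, 0.0794]
tool_rot: [-3.141, -0.0, 0.094]
force: [1.0, -0.6, -1.1]
grip_width: 0.0492
```

Emit:
servo_tool(
  rows=[
    [[0,0,2,0,0,0],[0,0,1.7,0,0,0],[0,0,1,0,0,0],[0,0,0.6,0,0,0],[0,0,0,0,0,0]],
  ],
)

```text
clock: 29.88
position: [0.6469, 0.0445, 0.0266]
tool_rot: [-3.142, -0.0, 0.092]
force: [0.5, 1.0, -1.4]
grip_width: 0.0488
```

```bash
python3 snap.py w20 wrist; python3 plan.py b 66 45 11 0 15
```

```text
t 29.88 w [646.9  44.5  26.6] box [66.7 44.5] rpy [-180.    -0.     5.3] F [ 0.5  1.  -1.4] q [ 0.03  0.79 -0.3   1.64  0.3   0.76 -1.88] g 48.8
t 29.93 w [647.1  44.5  26.9] box [66.8 44.5] rpy [-180.    -0.     5.3] F [ 1.1 -0.5 -1.3] q [ 0.03  0.78 -0.3   1.64  0.3   0.76 -1.88] g 49.0
-> b 66.0 45.0 11.0 0.0 n 2
  2 x [np.float64(-0.04), np.float64(-0.02), np.float64(0.8), np.float64(0.0), np.float64(-0.01), np.float64(0.07)]
```

View pics/w20.png

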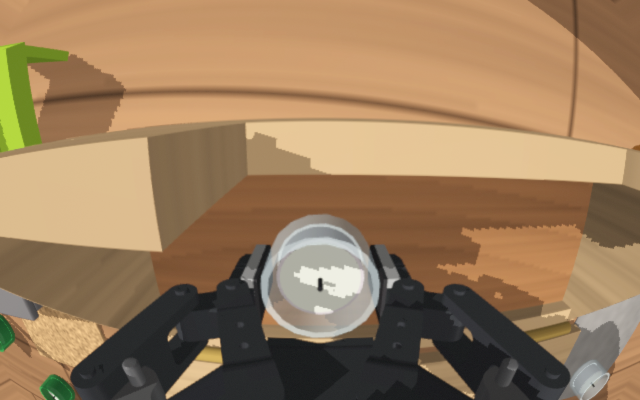

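Emit:
servo_tool(
  rows=[
    [[0,0,0.6,0,0,0],[0,0,0.6,0,0,0],[0,0,0.3,0,0,0],[0,0,0,0,0,0]],
  ],
)

```text
clock: 30.42
position: [0.6467, 0.0444, 0.0113]
tool_rot: [-3.142, 0.0, 0.092]
force: [-0.3, -0.1, -1.6]
grip_width: 0.0489
```

Emit:
servo_tool(
  rows=[
    [[0,0,0.1,0,0,0],[0,0,0,0,0,0]],
  ],
)

```text
clock: 30.68
position: [0.6469, 0.0444, 0.0107]
tool_rot: [3.142, -0.0, 0.092]
force: [-0.4, 0.1, -0.8]
grip_width: 0.0484
```

Release at about 1 mm above the floor.

Emit:
servo_tool(
  rows=[
    [[0,0,0.1,0,0,0],[0,0,0,0,0,0]],
  ],
)

```text
clock: 30.92
position: [0.647, 0.0445, 0.0102]
tool_rot: [3.141, -0.0, 0.092]
force: [-2.1, -1.6, 7.8]
grip_width: 0.0491
```

Emit:
servo_tool(
  rows=[
    [[0,0,0,0,0,0],[0,0,0,0,0,0],[0,0,0,0,0,0]],
  ],
  grip=0.5,
)

```text
clock: 31.3
position: [0.6469, 0.0444, 0.0096]
tool_rot: [-3.142, -0.0, 0.092]
force: [-0.2, -0.8, -1.3]
grip_width: 0.0639
```

Emit:
servo_tool(
  rows=[
    [[0,0,-2,0,0,0],[0,0,-4,0,0,0],[0,0,-5,0,0,0],[0,0,-5,0,0,0],[0,0,-4,0,0,0]],
  ],
)

```text
clock: 31.92
position: [0.6471, 0.0445, 0.2134]
tool_rot: [-3.141, -0.002, 0.092]
force: [0.6, -0.4, -0.4]
grip_width: 0.0639
```

```bash
python3 snap.py w21 wrist; python3 snap.py s13 scene 160 140 480 330;  python3 plan.py w 420 -310 150 5 55
```

```text
t 31.93 w [647.1  44.5 213.4] box [66.8 44.6] rpy [-1.8e+02 -1.0e-01  5.3e+00] F [ 0.6 -0.4 -0.4] q [ 0.07  0.57 -0.35  1.51  0.21  1.1  -1.81] g 63.9
t 31.98 w [648.9  45.  218.4] box [68.7 44.8] rpy [-180.    -0.5    5.3] F [ 1.5 -0.3  5.5] q [ 0.07  0.56 -0.35  1.51  0.21  1.1  -1.81] g 64.3
scale 2.5
t 32.02 w [648.8  44.9 215.7] box [68.6 44.8] rpy [-180.    -0.4    5.3] F [ 0.8  0.  -0.5] q [ 0.07  0.57 -0.35  1.51  0.21  1.1  -1.81] g 64.0
-> w 420.0 -310.0 150.0 5.0 n 8
  [np.float64(-3.26), np.float64(4.15), np.float64(0.8), np.float64(0.0), np.float64(-0.05), np.float64(0.03)]
  [np.float64(-3.26), np.float64(4.16), np.float64(0.8), np.float64(0.0), np.float64(-0.05), np.float64(0.03)]
  [np.float64(-3.26), np.float64(4.16), np.float64(0.8), np.float64(0.0), np.float64(-0.05), np.float64(0.03)]
  [np.float64(-3.25), np.float64(4.16), np.float64(0.81), np.float64(0.0), np.float64(-0.05), np.float64(0.03)]
  [np.float64(-3.25), np.float64(4.16), np.float64(0.81), np.float64(0.0), np.float64(-0.05), np.float64(0.03)]
  [np.float64(-3.25), np.float64(4.16), np.float64(0.81), np.float64(0.0), np.float64(-0.05), np.float64(0.03)]
  [np.float64(-3.24), np.float64(4.17), np.float64(0.82), np.float64(0.0), np.float64(-0.05), np.float64(0.03)]
  [np.float64(-3.24), np.float64(4.17), np.float64(0.82), np.float64(0.0), np.float64(-0.05), np.float64(0.03)]
```

View pics/w21.png

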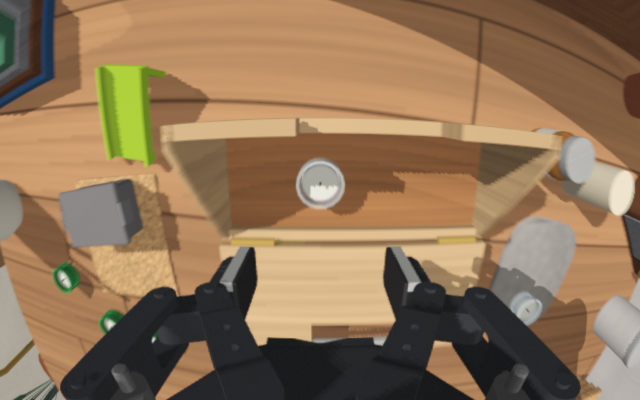

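View pics/s13.png

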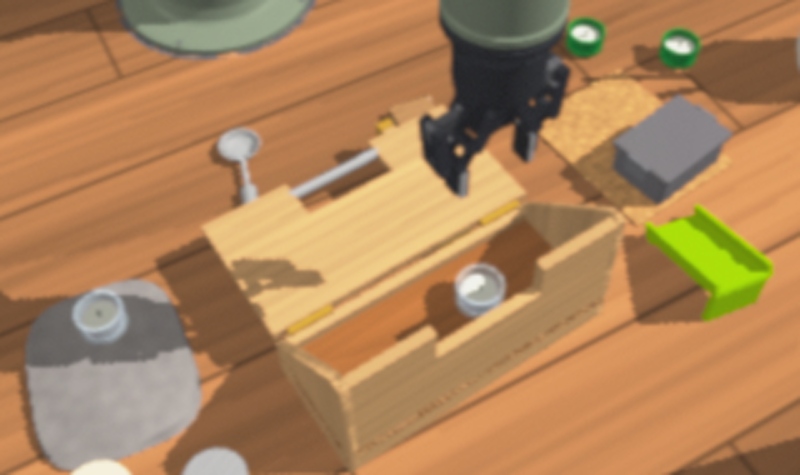

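Emit:
servo_tool(
  rows=[
    [[-3.3,4.2,0,0,0,0],[-3.3,4.2,0,0,0,0],[-3.3,4.2,0,0,0,0],[-3.3,4.2,0.5,0,0,0],[-3.2,4.2,1,0,0,0]],
  ],
  grip=0.7,
)

```text
clock: 32.65
position: [0.5019, -0.1811, 0.1955]
tool_rot: [3.141, -0.001, 0.092]
force: [1.1, -0.4, 0.3]
grip_width: 0.0727
```

Emit:
servo_tool(
  rows=[
    [[-3.2,4.2,1.5,0,0,0],[-3.2,4.2,1.5,0,0,0],[-3.2,4.2,1.5,0,0,0],[0,0,0,0,0,0],[0,0,0,0,0,0]],
  ],
)

```text
clock: 33.28
position: [0.4193, -0.3137, 0.1502]
tool_rot: [3.142, -0.001, 0.092]
force: [0.1, 1.1, 0.1]
grip_width: 0.0727
```

```bash
python3 snap.py w22 wrist; python3 snap.py t22 top
```

```text
t 33.27 w [ 419.3 -313.7  150.2] box [-192.2 -291.7] rpy [180.   -0.    5.3] F [0.1 1.1 0.1] q [ 0.75  0.44 -0.29  1.91  0.17  0.81 -1.11] g 72.7
t 33.33 w [ 419.7 -313.2  150.2] box [-191.7 -291.4] rpy [ 1.8e+02 -1.0e-01  5.3e+00] F [ 0.4 -0.1  0.5] q [ 0.75  0.44 -0.29  1.91  0.17  0.81 -1.11] g 72.3
```

View pics/w22.png

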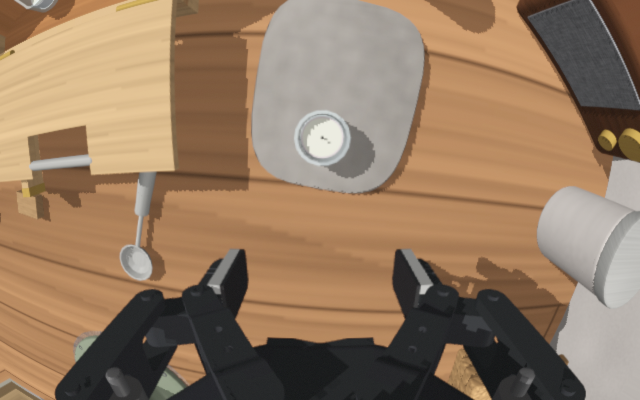

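View pics/t22.png

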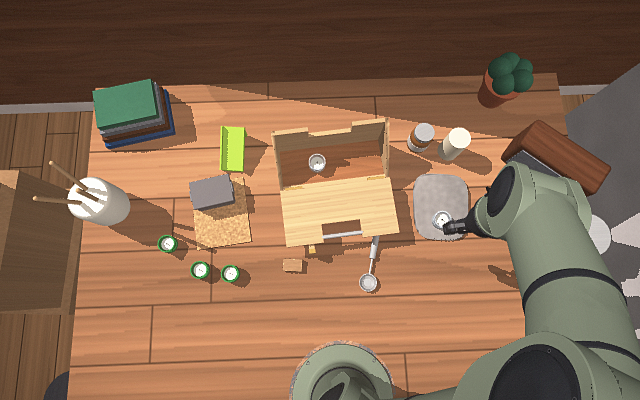

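```bash
python3 - <<'E'
from plan import *
st=bot.observe();f=bot.grab_frame("wrist")
for p in [(322,138),(294,138),(350,138)]: print(wray(f,st,p,.046))
E
python3 plan.py w 473 -315 70 5 40 w 473 -315 -16 5 20
```

```text
[ 0.47111199 -0.31134125  0.046     ]
[ 0.4689008  -0.28660885  0.046     ]
[ 0.4736413 -0.336074   0.046    ]
t 33.42 w [ 419.8 -313.1  150.1] box [-191.6 -291.2] rpy [180.   -0.    5.4] F [ 0.2  0.7 -0.3] q [ 0.75  0.44 -0.29  1.91  0.17  0.81 -1.11] g 72.1
-> w 473.0 -315.0 70.0 5.0 n 3
  3 x [np.float64(1.76), np.float64(0.23), np.float64(2.67), np.float64(0.0), np.float64(-0.01), np.float64(0.13)]
-> w 473.0 -315.0 -16.0 5.0 n 5
  5 x [np.float64(0.0), np.float64(0.0), np.float64(1.72), np.float64(0.0), np.float64(0.0), np.float64(0.0)]
```

Emit:
servo_tool(
  rows=[
    [[1.7,0.1,2.7,0,0,0],[1.7,0.1,2.7,0,0,0],[1.6,0.1,2.6,0,0,0],[0,0,1.5,0,0,0],[0,0,0,0,0,0]],
  ],
)

```text
clock: 34.05
position: [0.4683, -0.3118, 0.0541]
tool_rot: [-3.141, 0.001, 0.093]
force: [0.5, 0.9, -0.2]
grip_width: 0.0727
```

```bash
python3 snap.py w23 wrist;python3 plan.py w 471 -311 -16 5.3 20
```

```text
t 34.05 w [ 468.3 -311.8   54.1] box [-143.2 -294.3] rpy [-1.799e+02  1.000e-01  5.300e+00] F [ 0.5  0.9 -0.2] q [ 0.66  0.64 -0.25  1.87  0.24  0.67 -1.21] g 72.7
t 34.1 w [ 468.6 -312.3   54.9] box [-143.  -294.8] rpy [-180.     0.     5.3] F [ 0.1 -0.2 -0.2] q [ 0.66  0.63 -0.25  1.87  0.24  0.67 -1.21] g 72.6
-> w 471.0 -311.0 -16.0 5.3 n 4
  4 x [np.float64(0.06), np.float64(-0.03), np.float64(1.77), np.float64(0.0), np.float64(0.01), np.float64(0.0)]
```

View pics/w23.png

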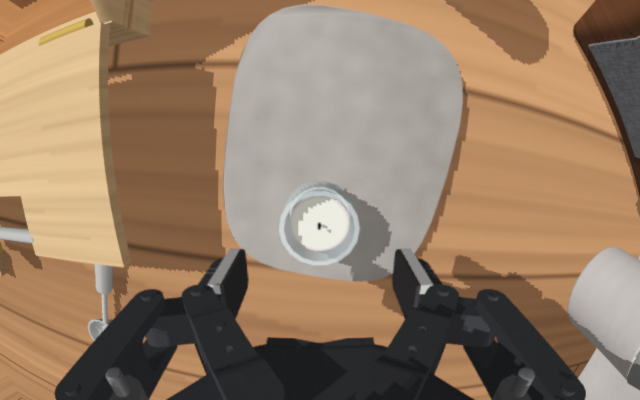

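Emit:
servo_tool(
  rows=[
    [[0.1,0,1.8,0,0,0],[0.1,0,1.8,0,0,0],[0,0,1.8,0,0,0],[0,0,1.6,0,0,0],[0,0,0,0,0,0]],
  ],
)

```text
clock: 34.72
position: [0.4702, -0.3118, -0.0168]
tool_rot: [-3.14, 0.002, 0.092]
force: [-0.2, 0.3, 0.4]
grip_width: 0.0729
```

```bash
python3 snap.py w24 wrist
```

```text
t 34.73 w [ 470.2 -311.8  -16.8] box [-141.3 -294.4] rpy [-1.799e+02  1.000e-01  5.300e+00] F [-0.2  0.3  0.4] q [ 0.63  0.75 -0.21  1.89  0.28  0.53 -1.24] g 72.9
```

View pics/w24.png

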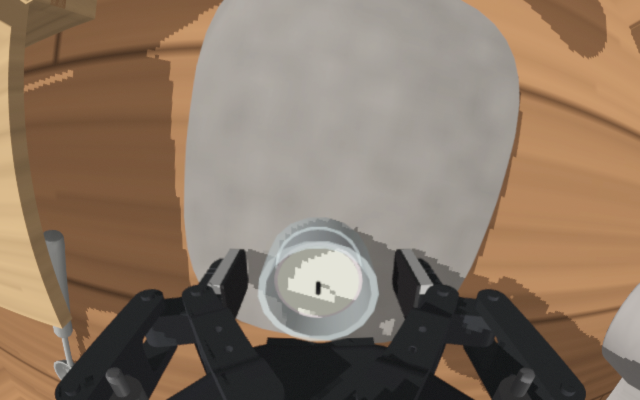

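Emit:
servo_tool(
  rows=[
    [[0,0,0,0,0,0],[0,0,0,0,0,0],[0,0,0,0,0,0],[0,0,0,0,0,0]],
  ],
  grip=-1,
  squeeze=45,
)

```text
clock: 35.28
position: [0.4714, -0.3125, -0.0146]
tool_rot: [3.141, -0.001, 0.092]
force: [-1.2, 1.8, 6.9]
grip_width: 0.0491
```

Emit:
servo_tool(
  rows=[
    [[0,0,-1,0,0,0],[0,0,-3,0,0,0],[0,0,-5,0,0,0],[0,0,-6,0,0,0],[0,0,-6,0,0,0]],
  ],
)

```text
clock: 35.9
position: [0.4706, -0.3121, 0.1974]
tool_rot: [3.141, -0.001, 0.092]
force: [0.3, -0.6, -1.5]
grip_width: 0.0486
```

```bash
python3 snap.py w25 wrist; python3 plan.py b 67 -45 215 0 50 b 67 -45 25 0 30
```

```text
t 35.9 w [ 470.6 -312.1  197.4] box [-140.9 -294.8] rpy [180.   -0.    5.3] F [ 0.3 -0.6 -1.5] q [ 0.7   0.44 -0.3   1.76  0.16  0.96 -1.14] g 48.6
t 35.95 w [ 473.4 -313.5  205. ] box [-138.3 -296.4] rpy [179.7  -0.4   5.3] F [ 4.3 -1.5 10. ] q [ 0.7   0.44 -0.3   1.75  0.15  0.97 -1.14] g 48.7
-> b 67.0 -45.0 215.0 0.0 n 7
  7 x [np.float64(2.94), np.float64(-3.58), np.float64(-0.14), np.float64(0.05), np.float64(-0.06), np.float64(0.02)]
-> b 67.0 -45.0 25.0 0.0 n 7
  7 x [np.float64(0.0), np.float64(0.0), np.float64(2.71), np.float64(0.0), np.float64(0.0), np.float64(0.0)]
```

View pics/w25.png

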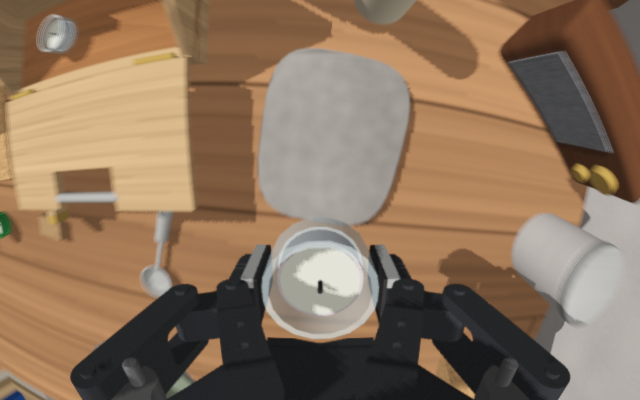

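Emit:
servo_tool(
  rows=[
    [[2.9,-3.6,-0.3,0,0,0],[2.9,-3.6,-0.2,0,0,0],[2.9,-3.6,-0.2,0,0,0],[2.9,-3.6,-0.1,0,0,0],[3,-3.5,-0.1,0,0,0]],
  ],
)

```text
clock: 36.58
position: [0.6005, -0.1194, 0.2045]
tool_rot: [3.141, -0.001, 0.092]
force: [0.6, 0.4, -0.0]
grip_width: 0.0494
```

Emit:
servo_tool(
  rows=[
    [[3,-3.5,0,0,0,0],[3,-3.6,0,0,0,0],[0,0,0,0,0,0],[0,0,0,0,0,0]],
  ],
)

```text
clock: 37.08
position: [0.6528, -0.0448, 0.2039]
tool_rot: [3.141, 0.0, 0.092]
force: [-0.6, -0.8, -0.3]
grip_width: 0.049
```

```bash
python3 snap.py w26 wrist; python3 plan.py  b 67 -45 25 0 30
```

```text
t 37.08 w [652.8 -44.8 203.9] box [ 64.5 -44.9] rpy [180.    0.    5.3] F [-0.6 -0.8 -0.3] q [ 0.19  0.59 -0.33  1.5   0.21  1.09 -1.67] g 49.0
t 37.12 w [652.7 -45.4 204. ] box [ 64.3 -45.5] rpy [180.    0.    5.2] F [ 0.3 -0.5 -1.8] q [ 0.19  0.59 -0.33  1.5   0.21  1.09 -1.67] g 48.6
-> b 67.0 -45.0 25.0 0.0 n 6
  6 x [np.float64(0.04), np.float64(-0.01), np.float64(2.98), np.float64(0.01), np.float64(0.0), np.float64(0.01)]
```

View pics/w26.png

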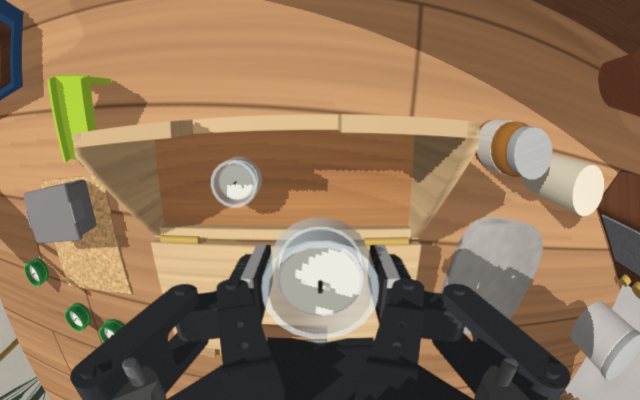

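Emit:
servo_tool(
  rows=[
    [[0.1,0,3,0,0,0],[0.1,0,3,0,0,0],[0,0,3,0,0,0],[0,0,3,0,0,0],[0,0,3,0,0,0]],
  ],
)

```text
clock: 37.75
position: [0.6547, -0.0457, 0.0532]
tool_rot: [3.141, -0.0, 0.09]
force: [0.7, -0.8, -1.5]
grip_width: 0.049
```

Emit:
servo_tool(
  rows=[
    [[0,0,2,0,0,0],[0,0,1,0,0,0],[0,0,0.8,0,0,0],[0,0,0,0,0,0],[0,0,0,0,0,0]],
  ],
)

```text
clock: 38.38
position: [0.6555, -0.0442, 0.0163]
tool_rot: [3.141, -0.001, 0.092]
force: [1.0, 0.0, -1.7]
grip_width: 0.0487
```

Emit:
servo_tool(
  rows=[
    [[0,0,0.3,0,0,0],[0,0,0.2,0,0,0],[0,0,0,0,0,0]],
  ],
)

```text
clock: 38.75
position: [0.6553, -0.0442, 0.0114]
tool_rot: [3.141, -0.0, 0.092]
force: [-4.1, -0.3, 11.8]
grip_width: 0.0486
```

Emit:
servo_tool(
  rows=[
    [[0,0,0.1,0,0,0],[0,0,0,0,0,0]],
  ],
)

```text
clock: 39.0
position: [0.6553, -0.0442, 0.0114]
tool_rot: [3.141, -0.001, 0.092]
force: [-11.1, -0.0, 27.9]
grip_width: 0.0487
```

Contact made with the floor; relieve 1 mm and release.

Emit:
servo_tool(
  rows=[
    [[0,0,-0.1,0,0,0],[0,0,0,0,0,0]],
  ],
)

```text
clock: 39.25
position: [0.6552, -0.0442, 0.0114]
tool_rot: [3.141, -0.0, 0.092]
force: [-4.1, 0.4, 12.3]
grip_width: 0.0491
```

Emit:
servo_tool(
  rows=[
    [[0,0,0,0,0,0],[0,0,0,0,0,0],[0,0,0,0,0,0]],
  ],
  grip=0.5,
)

```text
clock: 39.62
position: [0.6551, -0.0442, 0.0105]
tool_rot: [-3.142, 0.0, 0.092]
force: [-0.4, 0.2, 0.0]
grip_width: 0.0641
```

Emit:
servo_tool(
  rows=[
    [[0,0,-2,0,0,0],[0,0,-4,0,0,0],[0,0,-5,0,0,0],[0,0,-5,0,0,0],[0,0,-4,0,0,0]],
  ],
)

```text
clock: 40.25
position: [0.6553, -0.0441, 0.2144]
tool_rot: [3.141, -0.002, 0.092]
force: [-0.3, -0.3, 0.1]
grip_width: 0.064
```

```bash
python3 snap.py w27 wrist; python3 snap.py s27 scene;  python3 plan.py b -40 -20 190 45 55 b -150 0 190 90 55 b -150 0 50 90 30 b -150 0 12 90 20
```

```text
t 40.25 w [655.3 -44.1 214.4] box [ 67.  -44.4] rpy [ 1.8e+02 -1.0e-01  5.3e+00] F [-0.3 -0.3  0.1] q [ 0.19  0.58 -0.34  1.49  0.2   1.11 -1.66] g 64.0
t 40.3 w [657.2 -44.  219.5] box [ 69.  -44.5] rpy [180.   -0.5   5.3] F [1.1 0.3 6. ] q [ 0.19  0.57 -0.34  1.48  0.2   1.11 -1.66] g 64.0
t 40.35 w [657.1 -44.  216.8] box [ 68.8 -44.5] rpy [180.   -0.4   5.3] F [-0.5 -0.3 -0.4] q [ 0.19  0.58 -0.34  1.48  0.2   1.11 -1.66] g 64.2
-> b -40.0 -20.0 190.0 45.0 n 5
  [np.float64(-2.18), np.float64(-0.5), np.float64(0.52), np.float64(0.04), np.float64(-0.08), np.float64(-8.98)]
  [np.float64(-2.07), np.float64(-0.83), np.float64(0.52), np.float64(0.04), np.float64(-0.08), np.float64(-8.98)]
  [np.float64(-1.92), np.float64(-1.14), np.float64(0.53), np.float64(0.04), np.float64(-0.08), np.float64(-8.98)]
  [np.float64(-1.72), np.float64(-1.43), np.float64(0.53), np.float64(0.04), np.float64(-0.08), np.float64(-8.98)]
  [np.float64(-1.47), np.float64(-1.68), np.float64(0.53), np.float64(0.04), np.float64(-0.08), np.float64(-8.98)]
-> b -150.0 0.0 190.0 90.0 n 5
  [np.float64(-1.27), np.float64(-1.84), np.float64(0.0), np.float64(0.0), np.float64(0.0), np.float64(-9.0)]
  [np.float64(-0.97), np.float64(-2.01), np.float64(0.0), np.float64(0.0), np.float64(0.0), np.float64(-9.0)]
  [np.float64(-0.64), np.float64(-2.14), np.float64(0.0), np.float64(0.0), np.float64(0.0), np.float64(-9.0)]
  [np.float64(-0.3), np.float64(-2.22), np.float64(0.0), np.float64(0.0), np.float64(0.0), np.float64(-9.0)]
  [np.float64(0.05), np.float64(-2.24), np.float64(0.0), np.float64(0.0), np.float64(0.0), np.float64(-9.0)]
-> b -150.0 0.0 50.0 90.0 n 5
  5 x [np.float64(0.0), np.float64(0.0), np.float64(2.8), np.float64(0.0), np.float64(0.0), np.float64(0.0)]
-> b -150.0 0.0 12.0 90.0 n 2
  2 x [np.float64(0.0), np.float64(0.0), np.float64(1.9), np.float64(0.0), np.float64(0.0), np.float64(0.0)]
```

View pics/w27.png

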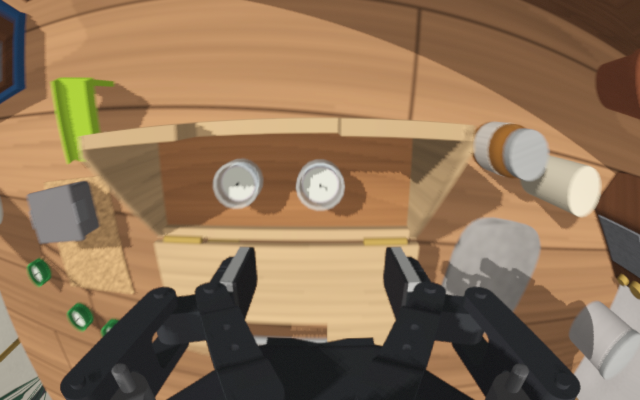

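View pics/s27.png

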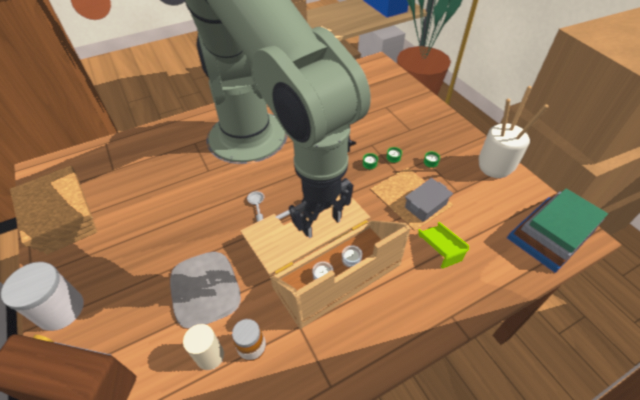

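Emit:
servo_tool(
  rows=[
    [[-2.2,-0.5,0.4,0,0,-9],[-2.1,-0.8,0.4,0,0,-9],[-1.9,-1.1,0.5,0,0,-9],[-1.7,-1.4,0.5,0,0,-9],[-1.5,-1.7,0.5,0,0,-9]],
  ],
  grip=-0.2,
)

```text
clock: 40.98
position: [0.5434, -0.0304, 0.1882]
tool_rot: [3.141, -0.0, 0.883]
force: [1.3, -0.5, -0.7]
grip_width: 0.0337
```

Emit:
servo_tool(
  rows=[
    [[-1.3,-1.8,0,0,0,-9],[-1,-2,0,0,0,-9],[-0.6,-2.1,0,0,0,-9],[-0.3,-2.2,0,0,0,-9],[0,-2.2,0,0,0,-9]],
  ],
)

```text
clock: 41.6
position: [0.4332, -0.0218, 0.1881]
tool_rot: [3.141, 0.001, 1.668]
force: [0.4, -0.9, 0.1]
grip_width: 0.0339
```

Emit:
servo_tool(
  rows=[
    [[0,0,3,0,0,0],[0,0,3,0,0,0],[0,0,0,0,0,0],[0,0,0,0,0,0]],
  ],
)

```text
clock: 42.1
position: [0.4345, -0.0216, 0.1287]
tool_rot: [3.141, 0.0, 1.663]
force: [-0.9, 0.1, 0.3]
grip_width: 0.0342
```

```bash
python3 snap.py w28 wrist;  python3 plan.py b -150 0 50 90 30 b -150 0 12 90 20
```

```text
t 42.1 w [434.5 -21.6 128.7] box [-150.9   -2.2] rpy [179.9   0.   95.3] F [-0.9  0.1  0.3] q [ 0.5   0.42 -0.73  2.13  0.41  0.74 -0.4 ] g 34.2
t 42.15 w [434.6 -21.7 128.8] box [-150.7   -2.3] rpy [179.9   0.   95.3] F [ 0.1 -0.  -0.1] q [ 0.5   0.42 -0.73  2.13  0.41  0.74 -0.4 ] g 34.3
-> b -150.0 0.0 50.0 90.0 n 3
  3 x [np.float64(0.08), np.float64(0.02), np.float64(2.63), np.float64(0.03), np.float64(0.01), np.float64(0.05)]
-> b -150.0 0.0 12.0 90.0 n 2
  2 x [np.float64(0.0), np.float64(0.0), np.float64(1.9), np.float64(0.0), np.float64(0.0), np.float64(0.0)]
```

View pics/w28.png

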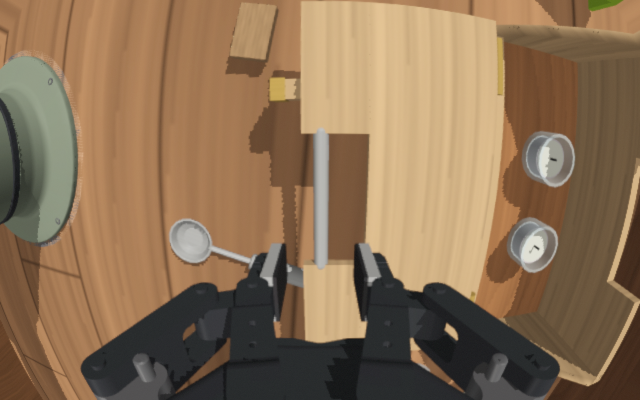

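Bar (col 320) lies centred between the jaws. Lower and cage it.

Emit:
servo_tool(
  rows=[
    [[0.1,0,2.6,0,0,0],[0.1,0,2.6,0,0,0],[0,0,2.6,0,0,0],[0,0,1.9,0,0,0],[0,0,1.5,0,0,0]],
  ],
)

```text
clock: 42.78
position: [0.4345, -0.0199, 0.0157]
tool_rot: [3.14, 0.0, 1.663]
force: [0.8, 0.1, 0.5]
grip_width: 0.0339
```

Emit:
servo_tool(
  rows=[
    [[0,0,0.4,0,0,0],[0,0,0,0,0,0],[0,0,0,0,0,0],[0,0,0,0,0,0]],
  ],
  grip=-0.66,
)

```text
clock: 43.28
position: [0.4341, -0.0199, 0.012]
tool_rot: [3.141, 0.0, 1.663]
force: [-0.0, -0.2, -0.7]
grip_width: 0.014
```

```bash
python3 snap.py w29 wrist
```

```text
t 43.27 w [434.1 -19.9  12. ] box [-151.1   -0.5] rpy [180.    0.   95.3] F [-0.  -0.2 -0.7] q [ 0.32  0.62 -0.53  2.2   0.68  0.48 -0.65] g 14.0
```

View pics/w29.png

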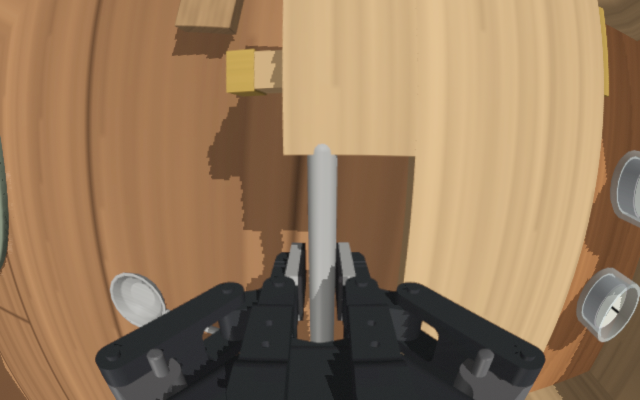

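Emit:
servo_tool(
  rows=[
    [[0,0,0,0,0,0],[0,0,0,0,0,0],[0,0,0,0,0,0]],
  ],
  grip=-1,
  squeeze=40,
)

```text
clock: 43.7
position: [0.4349, -0.0197, 0.012]
tool_rot: [3.14, -0.0, 1.663]
force: [5.4, -1.3, 1.2]
grip_width: 0.0103
```

Emit:
servo_tool(
  rows=[
    [[0,0,-1.2,0,0,0],[0,0.2,-1.2,0,0,0],[0,0.2,-1.2,0,0,0],[0,0.3,-1.1,0,0,0]],
  ],
)

```text
clock: 44.2
position: [0.4416, -0.0191, 0.0593]
tool_rot: [3.14, -0.0, 1.663]
force: [9.3, -1.1, -7.4]
grip_width: 0.0103
```

```bash
python3 snap.py s30 scene 160 100 480 300
```

```text
t 44.2 w [441.6 -19.1  59.3] box [-143.6   -0.3] rpy [179.9  -0.   95.3] F [ 9.3 -1.1 -7.4] q [ 0.4   0.54 -0.62  2.16  0.57  0.6  -0.55] g 10.3
scale 2.5
```

View pics/s30.png

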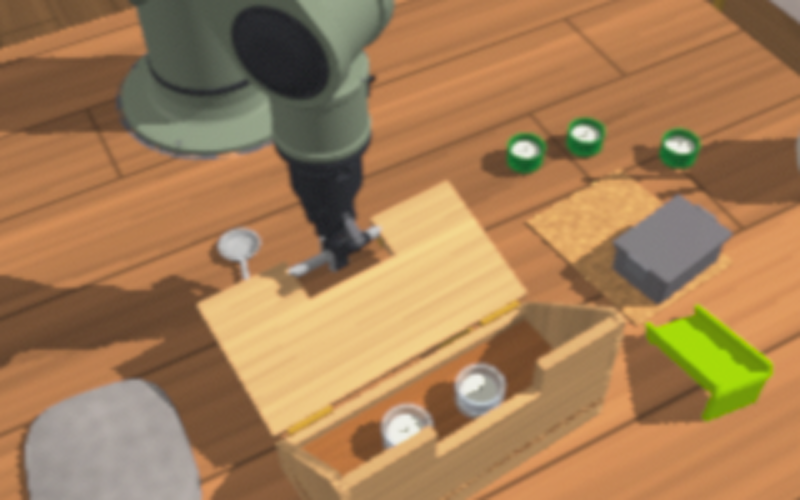

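Emit:
servo_tool(
  rows=[
    [[0,0.5,-1.1,0,0,0],[0,0.5,-1.1,0,0,0],[0,0.6,-1,0,0,0],[0,0.6,-1,0,0,0],[0,0.8,-0.9,0,0,0]],
  ],
)

```text
clock: 44.88
position: [0.4672, -0.0168, 0.1097]
tool_rot: [-3.134, 0.001, 1.663]
force: [-27.7, -1.2, 16.6]
grip_width: 0.0104
```

Emit:
servo_tool(
  rows=[
    [[0,0.8,-0.9,0,0,0],[0,1.8,-1.5,0,0,0],[0,2,-1.2,0,0,0],[0,2.2,-0.9,0,0,0],[0,0,0,0,0,0]],
  ],
)

```text
clock: 45.5
position: [0.5401, -0.01, 0.1568]
tool_rot: [3.139, 0.0, 1.663]
force: [-10.4, -3.1, 29.6]
grip_width: 0.0106
```

```bash
python3 snap.py s31 scene 160 100 480 300
```

```text
t 45.5 w [540.1 -10.  156.8] box [-44.6  -0.1] rpy [179.9   0.   95.3] F [-10.4  -3.1  29.6] q [ 0.43  0.53 -0.71  1.85  0.42  0.92 -0.39] g 10.6
scale 2.5
```

View pics/s31.png

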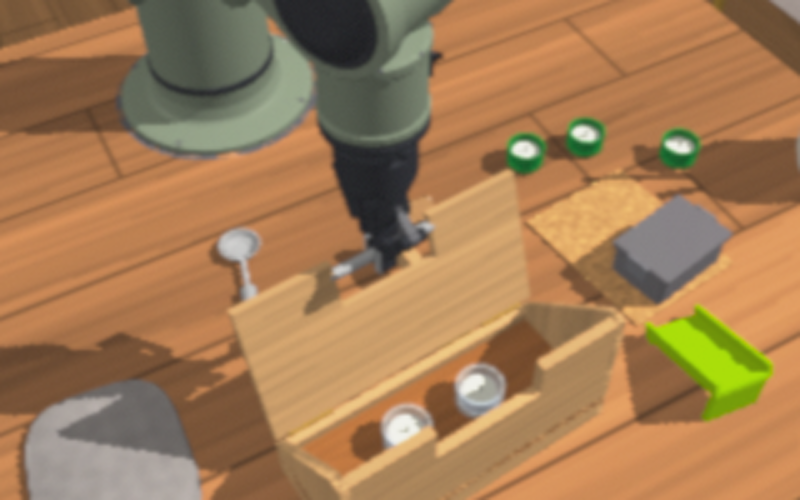

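Emit:
servo_tool(
  rows=[
    [[0,0,0,0,0,0],[0,0,0,0,0,0]],
  ],
  grip=-0.64,
)

```text
clock: 45.8
position: [0.5385, -0.0101, 0.1549]
tool_rot: [3.141, -0.0, 1.663]
force: [-0.0, -0.2, 0.1]
grip_width: 0.0155
```

Emit:
servo_tool(
  rows=[
    [[0,2.3,-0.6,0,0,0],[0,2.3,-0.2,0,0,0],[0,2.3,0.2,0,0,0],[0,2.3,0.5,0,0,0],[0,0,0,0,0,0]],
  ],
)

```text
clock: 46.42
position: [0.6307, -0.0012, 0.155]
tool_rot: [-3.141, -0.001, 1.663]
force: [0.4, 0.1, 0.9]
grip_width: 0.0151
```

```bash
python3 snap.py s32 scene 160 100 480 300
```

```text
t 46.42 w [630.7  -1.2 155. ] box [46.4  0.5] rpy [-1.80e+02 -1.00e-01  9.53e+01] F [0.4 0.1 0.9] q [ 0.34  0.66 -0.67  1.61  0.46  1.04 -0.37] g 15.1
scale 2.5
```

View pics/s32.png

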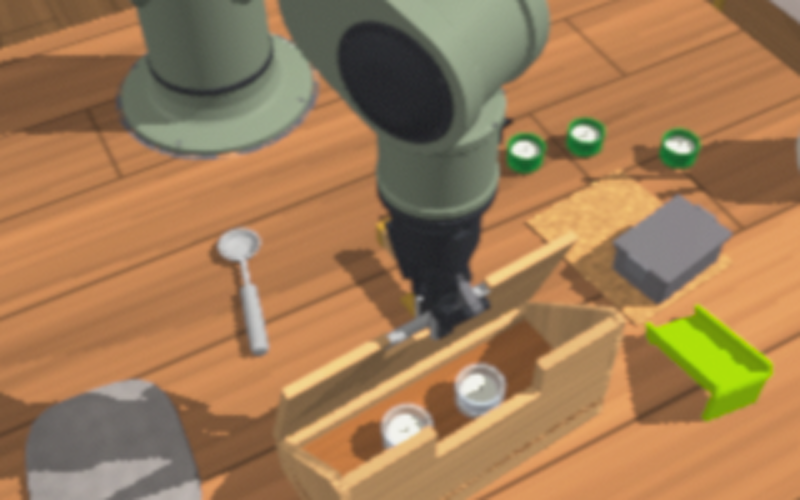

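Emit:
servo_tool(
  rows=[
    [[0,1.1,0.4,0,0,0],[0,1.1,0.5,0,0,0],[0,1,0.6,0,0,0],[0,1,0.6,0,0,0],[0,0.9,0.7,0,0,0]],
  ],
)

```text
clock: 47.1
position: [0.6814, 0.0032, 0.127]
tool_rot: [-3.141, -0.0, 1.663]
force: [0.3, -0.1, -0.2]
grip_width: 0.0151
```

Emit:
servo_tool(
  rows=[
    [[0,0.9,0.8,0,0,0],[0,0,0,0,0,0],[0,0,0,0,0,0]],
  ],
)

```text
clock: 47.48
position: [0.6896, 0.004, 0.1197]
tool_rot: [-3.141, -0.0, 1.663]
force: [-0.4, -0.3, 0.2]
grip_width: 0.0152
```

Emit:
servo_tool(
  rows=[
    [[0,0,0,0,0,0],[0,0,0,0,0,0]],
  ],
  grip=-0.2,
)

```text
clock: 47.72
position: [0.6897, 0.0038, 0.1199]
tool_rot: [3.141, 0.0, 1.663]
force: [-0.4, 0.3, -0.5]
grip_width: 0.0337
```

Emit:
servo_tool(
  rows=[
    [[0,0,-2,0,0,0],[0,0,-4,0,0,0],[0,0,-5,0,0,0],[0,0,0,0,0,0],[0,0,0,0,0,0]],
  ],
)

```text
clock: 48.35
position: [0.6896, 0.0038, 0.2303]
tool_rot: [3.141, 0.0, 1.663]
force: [-0.3, 0.2, 0.2]
grip_width: 0.0341
```

```bash
python3 snap.py s33 scene 160 100 480 300; python3 snap.py w33 wrist
```

```text
t 48.35 w [689.6   3.8 230.3] box [105.5   0.2] rpy [180.    0.   95.3] F [-0.3  0.2  0.2] q [ 0.3   0.68 -0.68  1.35  0.43  1.25 -0.31] g 34.1
scale 2.5
t 48.4 w [689.4   3.7 229.5] box [1.053e+02 1.000e-01] rpy [-180.     0.    95.3] F [-0.2  0.7 -0.6] q [ 0.3   0.68 -0.68  1.35  0.43  1.25 -0.31] g 34.2
```

View pics/s33.png

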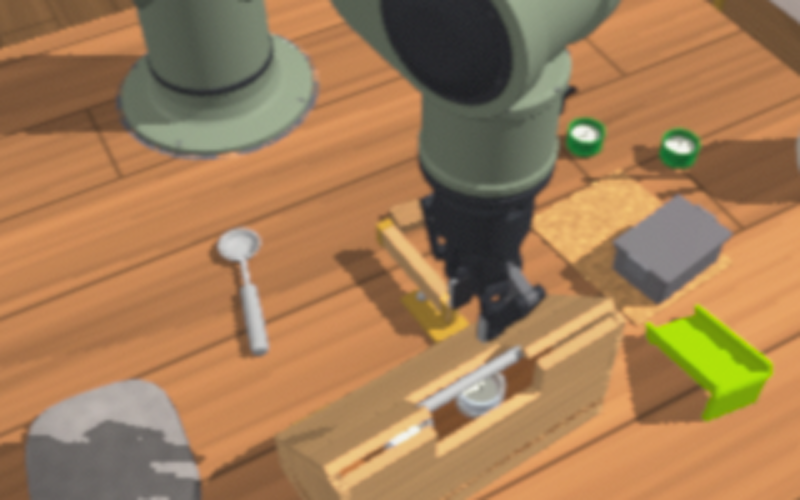

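View pics/w33.png

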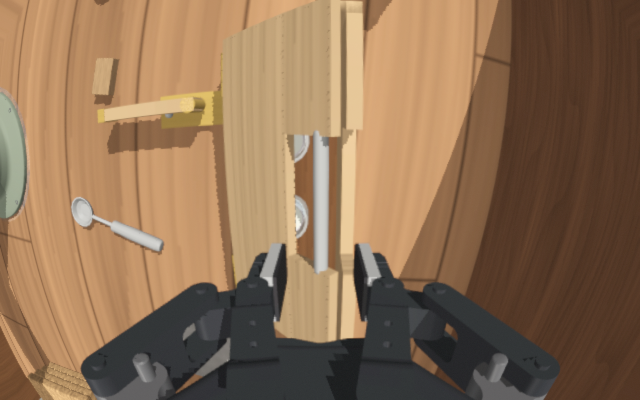

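```bash
python3 plan.py b -60 80 190 45 55 b -135 125 150 0 55 b -135 125 0 0 30
python3 - <<'E'
import numpy as np
p=None
for d in range(90,-1,-10):
    q=np.radians(d); r=abs(np.cos(q))*11+abs(np.sin(q))*14; L=90
    x,y=-50-L*np.sin(q)-(8+r)*np.cos(q), 90-L*np.cos(q)+(8+r)*np.sin(q)
    print(d,round(x),round(y), None if p is None else np.round([(x-p[0])/10,-(y-p[1])/10],2)); p=(x,y)
E
```

```text
t 48.45 w [689.3   3.8 229.1] box [105.2   0.2] rpy [-179.9    0.    95.3] F [ 0.3 -0.1  0.5] q [ 0.3   0.68 -0.68  1.35  0.43  1.25 -0.31] g 34.3
-> b -60.0 80.0 190.0 45.0 n 5
  [np.float64(1.6), np.float64(-3.3), np.float64(0.79), np.float64(-0.01), np.float64(0.01), np.float64(9.03)]
  [np.float64(1.07), np.float64(-3.51), np.float64(0.78), np.float64(-0.01), np.float64(0.01), np.float64(9.03)]
  [np.float64(0.5), np.float64(-3.64), np.float64(0.78), np.float64(-0.01), np.float64(0.01), np.float64(9.03)]
  [np.float64(-0.07), np.float64(-3.67), np.float64(0.78), np.float64(-0.01), np.float64(0.01), np.float64(9.03)]
  [np.float64(-0.65), np.float64(-3.61), np.float64(0.78), np.float64(-0.01), np.float64(0.01), np.float64(9.03)]
-> b -135.0 125.0 150.0 0.0 n 5
  [np.float64(-0.42), np.float64(-1.7), np.float64(0.8), np.float64(0.0), np.float64(0.0), np.float64(9.0)]
  [np.float64(-0.68), np.float64(-1.61), np.float64(0.8), np.float64(0.0), np.float64(0.0), np.float64(9.0)]
  [np.float64(-0.93), np.float64(-1.48), np.float64(0.8), np.float64(0.0), np.float64(0.0), np.float64(9.0)]
  [np.float64(-1.15), np.float64(-1.32), np.float64(0.8), np.float64(0.0), np.float64(0.0), np.float64(9.0)]
  [np.float64(-1.34), np.float64(-1.12), np.float64(0.8), np.float64(0.0), np.float64(0.0), np.float64(9.0)]
-> b -135.0 125.0 0.0 0.0 n 5
  5 x [np.float64(0.0), np.float64(0.0), np.float64(3.0), np.float64(0.0), np.float64(0.0), np.float64(0.0)]
90 -140 112 None
80 -143 98 [-0.27  1.43]
70 -143 83 [-0.03  1.51]
60 -141 67 [0.23 1.54]
50 -136 52 [0.52 1.53]
40 -127 37 [0.82 1.45]
30 -116 24 [1.11 1.31]
20 -103 13 [1.37 1.1 ]
10 -87 5 [1.59 0.83]
0 -69 0 [1.76 0.51]
```

Emit:
servo_tool(
  rows=[
    [[1.6,-3.3,0,0,0,9],[1.1,-3.5,0.5,0,0,9],[0.5,-3.6,0.8,0,0,9],[-0.1,-3.7,0.8,0,0,9],[-0.6,-3.6,0.8,0,0,9]],
  ],
  grip=-1,
)

```text
clock: 49.08
position: [0.5168, 0.069, 0.1998]
tool_rot: [-3.141, 0.001, 0.872]
force: [0.7, 1.1, -1.1]
grip_width: 0.0001
```

Emit:
servo_tool(
  rows=[
    [[-0.4,-1.7,1,0,0,9],[-0.7,-1.6,1,0,0,9],[-0.9,-1.5,1,0,0,9],[-1.2,-1.3,1,0,0,9],[-1.3,-1.1,1,0,0,9]],
  ],
)

```text
clock: 49.7
position: [0.4389, 0.1066, 0.1498]
tool_rot: [3.141, 0.001, 0.087]
force: [1.0, 1.1, -0.1]
grip_width: -0.0
```

```bash
python3 snap.py w34 wrist; python3 plan.py b -138 125 60 0 30 b -138 125 0 0 30
```

```text
t 49.7 w [438.9 106.6 149.8] box [-135.  125.] rpy [1.8e+02 1.0e-01 5.0e+00] F [ 1.   1.1 -0.1] q [-0.04  0.35 -0.41  2.08  0.2   0.75 -2.06] g -0.0
t 49.75 w [436.7 107.3 148.9] box [-137.   125.9] rpy [180.    0.2   4.5] F [-1.5  2.4 -1.2] q [-0.04  0.35 -0.41  2.08  0.2   0.75 -2.07] g -0.0
-> b -138.0 125.0 60.0 0.0 n 3
  3 x [np.float64(-0.02), np.float64(0.03), np.float64(2.96), np.float64(0.0), np.float64(0.06), np.float64(-0.2)]
-> b -138.0 125.0 0.0 0.0 n 2
  2 x [np.float64(0.0), np.float64(0.0), np.float64(3.0), np.float64(0.0), np.float64(0.0), np.float64(0.0)]
```

View pics/w34.png

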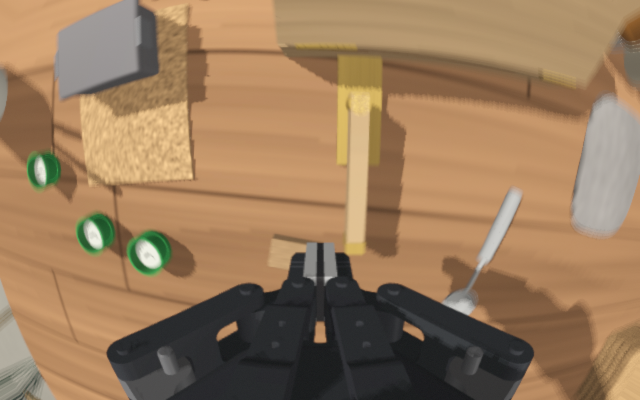

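Emit:
servo_tool(
  rows=[
    [[0,0,3,0,0,0],[0,0,3,0,0,0],[0,0,3,0,0,0],[0,0,3,0,0,0],[0,0,2.8,0,0,0]],
  ],
)

```text
clock: 50.38
position: [0.4396, 0.1063, 0.0013]
tool_rot: [3.142, 0.001, 0.094]
force: [0.3, 0.7, -1.0]
grip_width: 0.0002
```

Emit:
servo_tool(
  rows=[
    [[0,1.2,0,0,0,0],[-0.2,1.4,0,0,0,0],[0,1.5,0,0,0,0],[0,0,0,0,0,0]],
  ],
)

```text
clock: 50.88
position: [0.4421, 0.0637, 0.0033]
tool_rot: [3.141, -0.001, 0.09]
force: [0.0, -0.6, 0.0]
grip_width: -0.0001
```

```bash
python3 snap.py w35 wrist
```

```text
t 50.88 w [442.1  63.7   3.3] box [-135.6   82.1] rpy [180.   -0.    5.1] F [ 0.  -0.6  0. ] q [-0.07  0.61 -0.27  2.18  0.41  0.39 -2.16] g -0.1
```

View pics/w35.png

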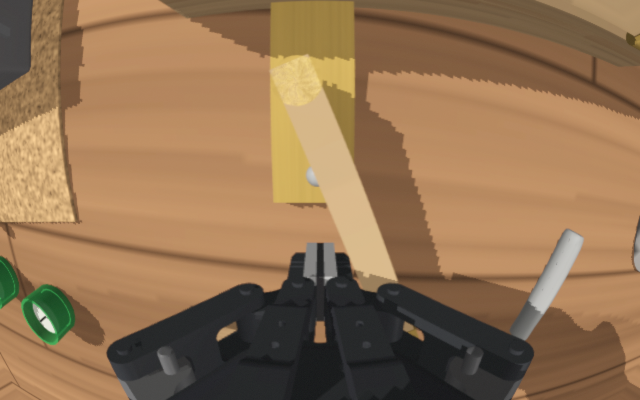

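Emit:
servo_tool(
  rows=[
    [[0.2,1.5,0,0,0,0],[0.5,1.5,0,0,0,0],[0.8,1.5,0,0,0,0],[1.1,1.3,0,0,0,0]],
  ],
)

```text
clock: 51.42
position: [0.4731, 0.0091, 0.0027]
tool_rot: [3.141, 0.0, 0.092]
force: [-1.2, 2.9, -0.3]
grip_width: -0.0
```

Emit:
servo_tool(
  rows=[
    [[1.4,1.1,0,0,0,0],[1.6,0.8,0,0,0,0],[0.8,0.3,0,0,0,0],[0,0,0,0,0,0]],
  ],
)

```text
clock: 51.92
position: [0.513, -0.0085, 0.0025]
tool_rot: [-3.142, -0.0, 0.092]
force: [-0.4, -0.1, -0.4]
grip_width: -0.0003
```

```bash
python3 snap.py w36 wrist
```

```text
t 51.92 w [513.   -8.5   2.5] box [-71.5   3.8] rpy [-180.    -0.     5.3] F [-0.4 -0.1 -0.4] q [ 0.13  0.68 -0.31  2.01  0.41  0.51 -1.95] g -0.3
```

View pics/w36.png

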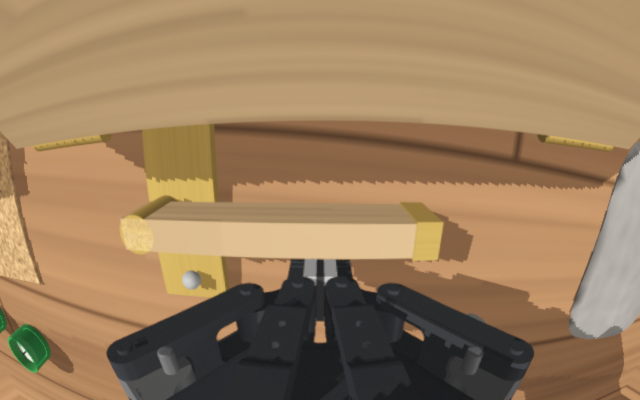

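Emit:
servo_tool(
  rows=[
    [[0.3,0,0,0,0,0],[0.2,0,0,0,0,0],[0,0,0,0,0,0]],
  ],
)

```text
clock: 52.35
position: [0.5153, -0.008, 0.0023]
tool_rot: [3.141, 0.004, 0.093]
force: [-13.6, -1.5, 8.9]
grip_width: 0.0003
```

Emit:
servo_tool(
  rows=[
    [[0.3,0,0,0,0,0],[0,0,0,0,0,0]],
  ],
)

```text
clock: 52.6
position: [0.5155, -0.0082, 0.0019]
tool_rot: [3.14, 0.009, 0.093]
force: [-27.7, -0.9, 18.4]
grip_width: -0.0001
```

Firm stop: folded. Back off and retreat upward.

Emit:
servo_tool(
  rows=[
    [[-0.8,0,0,0,0,0],[-2,0,0,0,0,0],[-2,0,-2,0,0,0],[-1,0,-5,0,0,0],[0,0,-5,0,0,0]],
  ],
)

```text
clock: 53.22
position: [0.462, -0.0127, 0.124]
tool_rot: [3.142, 0.001, 0.093]
force: [0.6, 0.8, -0.6]
grip_width: 0.0001
```

Emit:
servo_tool(
  rows=[
    [[0,2,-5,0,0,0],[-1,4,-4,0,0,0],[-1,5,0,0,0,0],[-1,5.5,0,0,0,0],[-1,5.5,0,0,0,0]],
  ],
)

```text
clock: 53.85
position: [0.4432, -0.2373, 0.2131]
tool_rot: [3.141, -0.001, 0.093]
force: [0.8, 0.3, 0.1]
grip_width: 0.0001
```

Emit:
servo_tool(
  rows=[
    [[-1,5.5,0,0,0,0],[-1,5.5,0,0,0,0],[-1,5.5,0,0,0,0],[0,0,0,0,0,0],[0,0,0,0,0,0]],
  ],
)

```text
clock: 54.48
position: [0.4289, -0.402, 0.2125]
tool_rot: [-3.141, -0.0, 0.093]
force: [-0.1, 0.6, 0.2]
grip_width: 0.0004
```

```bash
python3 snap.py t40 top; python3 snap.py t40z top 180 110 480 290; python3 snap.py s40z scene 160 140 480 330
python3 - <<'E'
import cv2,numpy as np
a=cv2.imread('pics/top0.png').astype(int);b=cv2.imread('pics/t40.png').astype(int)
d=np.abs(a-b).max(2)>40; print({n:int(d[y0:y1,x0:x1].sum()) for n,(x0,y0,x1,y1) in dict(flap=(270,115,395,195),brace=(295,190,360,235),ramp=(215,120,250,175),cont=(185,170,237,212),match=(280,255,306,275),greens=(155,232,245,285),jar=(405,120,475,165)).items()})
cv2.imwrite('pics/diff.png',(d*255).astype(np.uint8))
E
```

```text
t 54.48 w [ 428.9 -402.   212.5] box [-190.6 -380.6] rpy [-180.    -0.     5.3] F [-0.1  0.6  0.2] q [ 0.88  0.47 -0.32  1.68  0.17  1.02 -0.97] g 0.4
t 54.52 w [ 429.1 -401.5  212.7] box [-190.3 -380.1] rpy [-180.    -0.     5.4] F [-0.2 -0.3  0.1] q [ 0.88  0.47 -0.32  1.68  0.17  1.02 -0.97] g -0.0
scale 2.6666666666666665
t 54.58 w [ 429.2 -401.4  212.8] box [-190.2 -380.1] rpy [-180.    -0.     5.4] F [ 0.2 -0.1 -0.3] q [ 0.88  0.47 -0.32  1.68  0.17  1.02 -0.97] g -0.0
scale 2.5
{'flap': 0, 'brace': 187, 'ramp': 0, 'cont': 0, 'match': 0, 'greens': 20, 'jar': 0}
```

View pics/t40z.png

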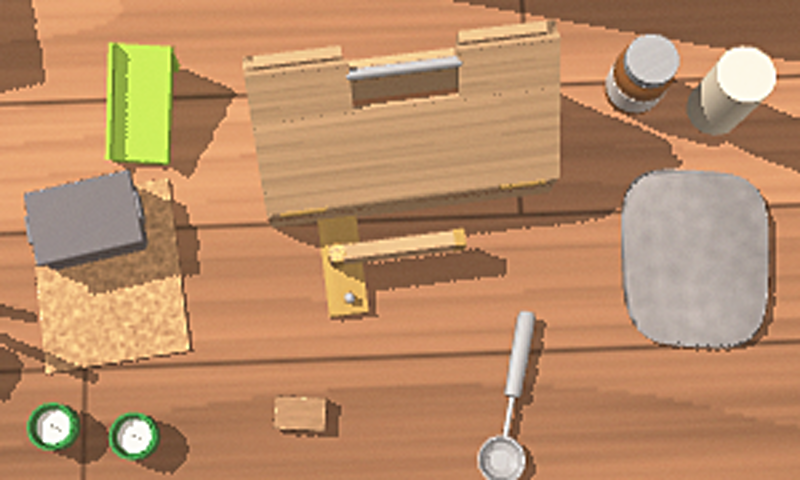

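View pics/s40z.png

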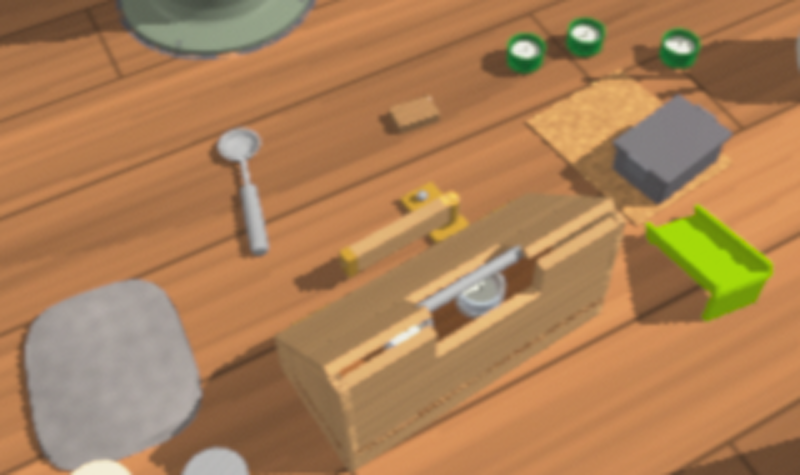

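View pics/diff.png

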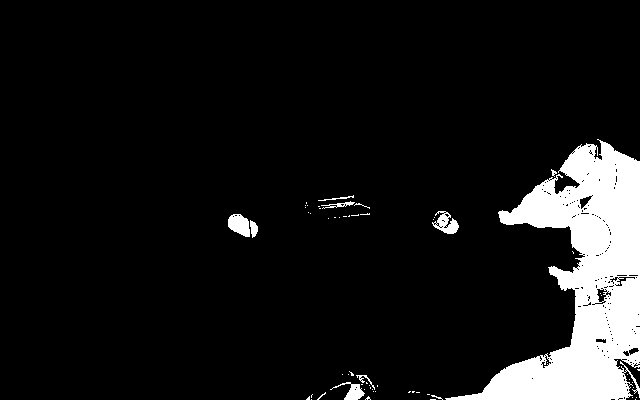

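Run:
```python
from plan import *
f=bot.grab_frame("top")
for q in (0,.04,.08):
    for L in (0,140):
        x,y=b2w(-50-L*np.sin(q),90-L*np.cos(q)); print(q,L,np.round(proj(f,[x,y,.054]),1))
for n in ('top0','t40'):
    im=cv2.imread(f'pics/{n}.png'); c=im[185:220,295:360]; cv2.imwrite(f'pics/c_{n}.png',cv2.resize(c,None,fx=10,fy=10,interpolation=cv2.INTER_CUBIC))
    hsv=cv2.cvtColor(c,cv2.COLOR_BGR2HSV)
    m=(c[...,2]>215)&(c[...,1]>165); m[:, :15]=0
    yy,xx=np.nonzero(m); p=np.polyfit(xx,yy,1); print(n,len(xx),p, p[0]*20+p[1],p[0]*55+p[1])
```

```text
0 0 [[306.2 204. ]]
0 140 [[354.3 198. ]]
0.04 0 [[306.2 204. ]]
0.04 140 [[354.6 199.9]]
0.08 0 [[306.2 204. ]]
0.08 140 [[354.7 201.8]]
top0 266 [-0.24586097 27.32068311] 22.403463724446798 13.798329808237808
t40 268 [-0.27867697 27.68231533] 22.10877589923258 12.35508190160572
```

Run:
```python
import cv2,numpy as np
a=cv2.imread('pics/c_top0.png');b=cv2.imread('pics/c_t40.png');cv2.imwrite('pics/cc.png',np.vstack([a[:300],b[:300]]))
```

```text
(no output)
```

View pics/cc.png

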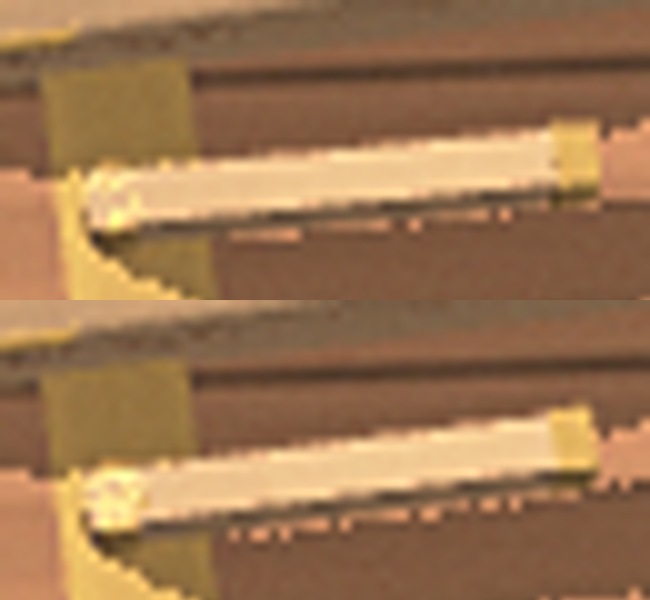

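Run:
```python
from workcell import bot
print(bot.job_done()); print(bot.observe()["clock"])
```

```text
the job is handed in; nothing more can be done
None
the job is handed in; nothing more can be done
```

The job is done and handed in at about 55 s of the 210 s. Both holders that were present, one on the cork mat and one on the platter, now stand upright in the box. The flap is shut and the brace is folded.

**What I did:** I swung the brace out to its stop, lowered the flap by its bar onto it, and stood the holders at about y +45 and −45 mm on the inner floor. I then closed the flap and folded the brace until it met its stop.

**Last checks:**
- The flap area in the top image is unchanged from the start, so the flap is fully shut.
- The brace lies within about 0.02 rad of fully folded. It started about 0.03 rad out.
- The ramp, container, matchbox, jar and candle show no change in the top image. The spoon and green look-alikes sit where they started; the few changed pixels near the look-alikes look like the shadow of the holder that was taken away.
- The scene view shows both holders inside the box. The one at y +45 is clearly upright; the other is only partly visible behind the closed flap. I saw both upright from above before closing.

**What disagreed:**
- The fingertips are about 28 mm above the reported TCP. I found this by touching the shelf with the shut fingers, where the force briefly read 47 N.
- Because of that, my first push on the brace slid over its top just short of the detent, and my first pass at the bar missed it. I redid both, in the right order, before the flap moved.

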